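# Fit check of a taper arbor in the gauge socket

## Robot

A 7-joint arm with a two-finger parallel gripper is mounted at the origin on the work surface. World frame = base frame: x ahead of the robot, y to its left, z up, the work surface at z = 0. Lengths are in mm, angles in degrees, forces in N, time in s.
With the tool pointing down it reaches from about 400 to 850 mm from the base axis. Payload 6.9 kg.
Tool frame: the origin (TCP) lies at the very end of the fingers, on their centre line; the grasp point (between the pads) lies 19 mm behind it; z points along the fingers, y is the direction in which the jaws open and shut (so a half turn about z gives the same grasp; the last joint's range is limited). The gripper opens to 85 mm and grips with 20 to 120 N. Pads are 22 mm wide; open, the fingers measure 114 mm over their backs; the gripper's body (76 mm by 85 mm) begins 54 mm behind the grasp point. The pads swing forward as they close: fully open they stand 13 mm farther back than shut.
Start: joints at [74.341, 29.078, -13.613, 85.955, 7.202, 65.827, -8.869], TCP at [231.099, -580.693, 231.275] pointing down, gripper open.
Joint ranges: [-176.47, 176.47], [-13.61, 117.27], [-81.72, 77.17], [0.22, 143.17], [-87.28, 267.28], [10, 112.55], [-165.47, 165.47]. Speed limits (degrees/s): [136.94, 136.94, 180, 180, 180, 180, 180].

## Interface

Orientations are given as [roll, pitch, yaw] about the fixed x, y, z axes, in that order (R = Rz(yaw) Ry(pitch) Rx(roll)).
In Python, from plant import state, get_image, calibration, finish_job, find_in, trace, place_of gives the robot as it stands.
- The arm moves only by the tool send_rows, never from a script. Its argument "steps" is a list of rows, each an object of numbers: "x", "y", "z": the shift along the world's x, y, z in m; "ax", "ay", "az": the turn, a rotation vector about the world's x, y, z in degrees; "jaw": the opening, from 0 (shut) to 1 (fully open). A call has 1 to 10 rows; each row shifts and turns the pose as measured when the row begins; what a row does not reach is not made up. A row lasts 1/8 s, in which the tool goes at most 62.5 mm and 10.7 degrees, less where a joint would pass 70% of its speed; a pose out of reach is approached as far as the arm can. A call with a gripper value outside its range is refused whole. The fingers move at their own pace and stop on an object; "newtons" is the grip in N (left out, the last holds). Time passes only in rows, so rows that do not move let the fingers close. It gives the time, the measured TCP pose, the force and the opening at its end, in the units of the state.
- state(): the state, without advancing time (a new reading comes with each control period).
- get_image(name): name is "scene" or "top"; returns (picture, depth): 384x512x3 uint8, blue, green, red; 384x512 float32, mm along the optical axis (not along the pixel's ray), 0 where there is no reading.
- calibration(name): a dict with "intrinsics" (3x3 intrinsics, pixels), "k1" (the pictures are not rectified: a ray, as slopes to the right and down, at radius r is drawn at 1 + k1 r^2 times it, then the intrinsics apply), "pose" (4x4, takes a point from camera to world coordinates). Camera axes: x right, y down, z forward; pixel columns grow to the right and rows downward; lengths in mm; the calibration is good to about 2 mm. A picture is of the moment at which its call begins. calibration takes no time and is no camera call.
- finish_job(): hands the job in, once; it reports no verdict.
Trained networks look in the newest picture that a camera, given by its name, has taken for a name from the list of things; names that differ only in an ending like _2 or _b are one class to them, and where a whole thing is asked for, a point or a joint stands for the part that bears it (a point fixed in the world has none). Each returns a list of dicts, best first, with "p" (0 to 1); they miss things now and then, are a little off and sometimes report something else, mostly with a low value. They report only what shows in the picture. A call takes as long as a camera call.
- find_in(camera, thing): "rect" ([left, top, right, bottom] in pixels, round what is visible of it).
- trace(camera, thing): "mask" (384x512 bool, what is visible of it) and "rect" ([left, top, right, bottom] in pixels, round what is visible of it).
- place_of(camera, thing): "position" ([column, row] in pixels: a listed point, or the origin of a listed thing).
The state is a dict: "time": time; "q": joint angles; "dq": joint speeds; "tau": joint torques, N m; "position": TCP position; "orientation": TCP orientation; "ft_force": force on the tool from outside, world axes, zero at the start; "wrist_torque": the same for the moment, N m; "opening": finger opening in mm.
Only numpy, scipy, OpenCV 4.12 (cv2) and the standard library are available. Lean on these libraries where they do the work, as an engineer would, in place of code of your own. Each camera call takes 0.05 s, during which the arm holds its last target. There are 200 camera calls.

## Task

Check the fit of the steel taper arbor in the gauge block: lift it from the white stand, put its shank into the leaning socket and push while twisting until its tang drops into the drive slot hidden inside and its collar is pressed flush on the socket's face, then let go of it. Drive the red-handled drift through the cross slot under the shank until, with nothing holding the arbor but the drift, its collar stands at least 7 mm clear of the face. Leave the drift in the slot and stand the arbor upright in the green stand, fully down on its collar, without dropping the arbor or disturbing the glassware, jar, beaker and tip box.

Things in the scene. Friction and masses are not known exactly. Their poses are not given: they have to be found in the camera images.
- socket: Socket of the fixed gauge block: blue and steel housing 60 x 60 mm, its axis leaning 30 degrees from vertical, towards the robot at zero yaw (yaw varies 0.3 rad). Origin: centre of the 33 mm round mouth in the flat steel face, 102 mm above the table. z: along the axis, out of the mouth; y: level, along the cross slot; x: across the slot, rising away from the robot.
- bore_taper (a point): Point on the socket's axis 16 mm below the face. The bore is a cone, 32 mm wide at the top narrowing to 24 mm at 42 mm depth. Here four sprung brass pads grip the arbor's cone over its last 8 mm: going home takes about 8 to 20 N of push along the axis, and friction then holds the arbor in.
- bore_dog (a point): Point on the axis 42 mm below the face: top of the drive dog, a 6 mm thick steel plate closing the bore but for a slot 14 mm wide. The slot's direction is unknown, up to 0.7 rad either way of the socket's x axis; it does not turn. With the tang lying on the dog the collar is 18 mm off the face; with the arbor's x along the slot (about 0.2 rad of play either way) it goes down.
- slot_mid (a point): Point on the axis 70 mm below the face, on the floor of the cross slot, which runs through the housing along y and is 22 mm high (the seated tang's end is 10 mm above the floor). The floor is an aluminium trough, 20 mm wide between lips 6 mm high, reaching 70 mm either side of the axis along y; the housing's sides are at 30 mm. Axes as the socket's.
- arbor: Loose steel taper arbor, 0.2 to 0.33 kg. Origin: centre of the collar's underside; z up its axis. Above: collar 44 mm wide, 8 mm thick, then a square head 26 x 26 mm from z = 8 to 50 mm, flats facing x and y, a blue stripe across its top along x. Below: cone 30 mm wide at the collar, 22 mm at z = -40, then the flat tang.
- arbor_head (a point): Middle of the arbor's square head, 30 mm above the collar's underside; axes as the arbor's.
- arbor_tang (a point): End of the arbor's flat tang, 60 mm below the collar's underside. The tang is 20 mm wide along the arbor's x, 10 mm thick along y, 20 mm long, its last 6 mm chamfered to 16 x 6 mm; it is the same turned by half a turn.
- drift: Loose steel drift (wedge), 0.22 kg, lying flat on the table. Origin: on its flat underside below the middle of the red handle; x: along the blade to the thin tip; z up. Blade 14 mm wide, x = -15 to 140 mm: 4 mm thick at the tip, rising evenly to 20 mm at x = 76 mm, 20 mm from there back. Polished. It goes flat side down on the slot's floor, pointing along the socket's y, either way.
- drift_handle (a point): Middle of the drift's red handle, 40 mm above the underside. The handle is 30 mm long along the drift's x, 22 mm wide along y, from z = 20 to 58 mm.
- drift_tip (a point): Middle of the drift's thin tip edge, on its underside: 140 mm along x from the drift's origin. The full 20 mm thickness starts 64 mm behind it and lifts the arbor 8 to 10 mm; driving takes about 5 to 20 N and the drift stays where it is left.
- drift_mid (a point): Point on the drift's underside 70 mm along x from its origin.
- white_stand: Fixed upright white tube, 60 mm outside and 37 mm inside diameter, 75 mm tall, in which the arbor stands at the start, resting on its collar. Origin: centre of its foot on the table.
- green_stand: Fixed upright green tube of the same size, empty: 60 mm outside and 37 mm inside diameter, 75 mm tall; the arbor goes here in the end, resting on its collar. Origin: centre of its foot.
- flask_a: Amber volumetric flask with a white stopper, 62 mm wide below, 160 mm tall; origin under its middle. Bystander.
- flask_b: Amber volumetric flask with a white stopper, 68 mm wide below, 176 mm tall; origin under its middle. Bystander.
- flask_c: Clear volumetric flask with a white stopper, 62 mm wide below, 160 mm tall; origin under its middle. Bystander.
- flask_d: Amber volumetric flask with a white stopper, 62 mm wide below, 160 mm tall; origin under its middle. Bystander.
- jar: Amber jar, 48 mm wide, 60 mm tall; origin under its middle. Bystander, near the robot.
- beaker: Small clear beaker, 52 mm wide, 55 mm tall; origin under its middle. Bystander behind the gauge block.
- tip_box: White pipette tip box with a blue lid, 80 x 115 x 64 mm; origin under its middle. Bystander.

How it is judged:
By the outcome, as a careful person would: the job done as asked, in the order asked, and still so for the second after the job is handed in, with the robot touching nothing.
It also fails if it takes over 72 s, if anything falls off the work surface, if the arm or the gripper's body presses on something with over 40 N, if the wrist force passes 120 N, or if a joint passes its speed limit or range.

## Working session

There is one attempt and no reset: what is moved stays moved. The work goes in short steps, Python scripts to look and compute and a tool call to move; the robot and the scene stay as the last step left them, time stands still between calls to the robot, and variables do not carry over. Pictures are saved under pics/ and viewed, about 8 in all and at most 12, crops included, and the job is handed in when it is done.

Besides the shell and the picture viewer there is one more tool, called after "Call:" in YAML: its name, and indented under it one key for each argument. send_rows: Moves the arm, as the interface text tells. Its arguments: {"type":"object","properties":{"steps":{"type":"array","items":{"type":"object","properties":{"x":{"type":"number"},"y":{"type":"number"},"z":{"type":"number"},"ax":{"type":"number"},"ay":{"type":"number"},"az":{"type":"number"},"jaw":{"type":"number"}}}},"newtons":{"type":"number"}},"required":["steps"]}

```bash
ls; mkdir -p pics; python3 - <<'E'
from plant import *
import cv2,numpy as np
print(state())
for n in("scene","top"):
    im,d=get_image(n); cv2.imwrite(f"pics/{n}0.png",im); c=calibration(n); print(n,c)
    for t in["socket","arbor","arbor_head","drift","drift_handle","drift_tip","white_stand","green_stand","slot_mid","jar","beaker","tip_box","flask_a"]:
        print(t,[(round(r["p"],2),np.round(r["position"],1).tolist()) for r in place_of(n,t)[:4]])
E
python3 - <<'E'
import cv2,numpy as np
a=cv2.imread("pics/scene0.png");b=cv2.imread("pics/top0.png")
E
```

```text
pics
{'time': 0.0, 'q': array([ 74.34158064,  29.12583468, -13.60715831,  86.01047648,
         7.2021136 ,  65.82837956,  -8.86914356]), 'dq': array([-0.02707679,  0.06219036, -0.01144396, -0.05277507,  0.02292721,
       -0.00853851,  0.04736922]), 'tau': array([ 1.12980972e-03, -6.20607090e+01, -2.18677171e+00, -2.49654508e+01,
        1.25834884e-02,  1.21877517e-02, -2.11086598e-05]), 'position': array([ 230.83574235, -580.24136325,  230.41462495]), 'orientation': array([-1.79894103e+02,  3.29884931e-03,  2.17028372e+01]), 'ft_force': array([-0.11978786,  0.24924381,  0.00425828]), 'wrist_torque': array([-0.03247615, -0.00851334,  0.01301889]), 'opening': 85.09226493623105}
scene {'intrinsics': array([[478.33200208,   0.        , 257.86958444],
       [  0.        , 478.33200208, 193.67213762],
       [  0.        ,   0.        ,   1.        ]]), 'k1': -0.022579013754354057, 'pose': array([[-2.31444858e-01,  7.70831672e-01, -5.93508055e-01,
         1.37584890e+03],
       [ 9.72813505e-01,  1.88517016e-01, -1.34518471e-01,
         1.77519005e+02],
       [ 8.19526937e-03, -6.0
[... 1294 characters left out ...]
71.5, 171.8])]
arbor [(0.5, [165.3, 167.3]), (0.2, [361.3, 227.3])]
arbor_head [(0.5, [159.0, 165.0])]
drift [(0.8, [362.4, 225.4])]
drift_handle [(0.77, [363.7, 224.8]), (0.74, [262.6, 188.3]), (0.41, [248.7, 139.3])]
drift_tip [(0.69, [374.7, 182.2]), (0.48, [367.0, 203.0])]
white_stand [(0.6, [162.5, 167.8]), (0.5, [169.0, 172.9])]
green_stand [(0.64, [188.0, 236.1]), (0.54, [364.9, 227.9]), (0.21, [165.9, 168.6])]
slot_mid [(0.75, [264.0, 182.6])]
jar [(0.59, [283.8, 260.2])]
beaker [(0.54, [249.9, 138.3]), (0.5, [259.5, 185.3]), (0.2, [365.2, 223.6])]
tip_box [(0.86, [374.8, 144.5])]
flask_a [(0.89, [270.4, 127.7]), (0.83, [130.0, 151.5]), (0.69, [313.4, 135.1]), (0.63, [210.0, 128.0])]
```

```bash
cat > h.py <<'E'
import numpy as np,cv2
from plant import *
def ray(n,px):
    c=calibration(n);K=c["intrinsics"];
    p=np.array([(px[0]-K[0,2])/K[0,0],(px[1]-K[1,2])/K[1,1]]);u=p.copy()
    for _ in range(20):u=p/(1+c["k1"]*(u@u))
    T=c["pose"];return T[:3,3],T[:3,:3]@np.array([*u,1.])
def at_z(n,px,z):
    o,d=ray(n,px);return o+d*(z-o[2])/d[2]
def at_d(n,px,dep):
    o,d=ray(n,px);return o+d*dep
def tri(a,b):
    o1,d1=ray("scene",a);o2,d2=ray("top",b)
    d1=d1/np.linalg.norm(d1);d2=d2/np.linalg.norm(d2)
    s=np.linalg.lstsq(np.c_[d1,-d2],o2-o1,rcond=None)[0]
    p,q=o1+d1*s[0],o2+d2*s[1];return np.round((p+q)/2,1),round(float(np.linalg.norm(p-q)),1)
def proj(n,P):
    c=calibration(n);T=c["pose"];v=T[:3,:3].T@(np.asarray(P)-T[:3,3]);u=v[:2]/v[2];u=u*(1+c["k1"]*(u@u))
    K=c["intrinsics"];return np.array([K[0,0]*u[0]+K[0,2],K[1,1]*u[1]+K[1,2]])
E
python3 - <<'E'
from h import *
for k,a,b in[("socket",(251.9,182.9),(260,187.9)),("arbor",(348.3,225.1),(165.3,167.3)),("head",(349,219.2),(159,165)),("drift",(171.7,166.5),(362.4,225.4)),("tip",(142.3,197.2),(374.7,182.2)),("white",(343.8,240.5),(169,172.9)),("green",(329.9,187.9),(188,236.1)),("slot",(252.3,205),(264,182.6)),("jar",(250.7,156.4),(283.8,260.2)),("beaker",(255.9,251),(249.9,138.3))]:
    print(k,tri(a,b))
a=cv2.imread("pics/scene0.png")[110:310,90:430];b=cv2.imread("pics/top0.png")[90:290,90:430]
v=np.vstack([cv2.resize(a,None,fx=2,fy=1.45,interpolation=3),cv2.resize(b,None,fx=2,fy=1.45,interpolation=3)]) if 0 else None
cv2.imwrite("pics/a.png",cv2.resize(a,None,fx=2.3,fy=2.3,interpolation=cv2.INTER_CUBIC))
cv2.imwrite("pics/b.png",cv2.resize(b,None,fx=2.3,fy=2.3,interpolation=cv2.INTER_CUBIC))
E
```

```text
socket (array([571.1, -17.3, 105.9]), 9.5)
arbor (array([630. , 254.3,  78.6]), 4.1)
head (array([631.1, 258.8, 109.6]), 10.4)
drift (array([ 478.2, -310.1,   -9.1]), 8.2)
tip (array([ 608.7, -354.9,  -16.9]), 1.7)
white (array([ 6.286e+02,  2.559e+02, -3.000e-01]), 0.5)
green (array([443.8, 193.5,  -9.6]), 3.4)
slot (array([595.4, -20. ,  34.8]), 9.3)
jar (array([376. , -79.4, -11.2]), 9.7)
beaker (array([729.9,  22.5,  16.7]), 10.3)
```

View pics/a.png

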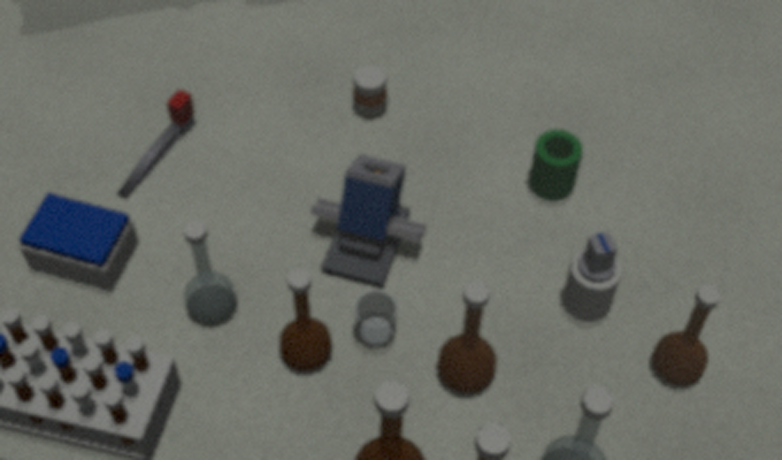

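View pics/b.png

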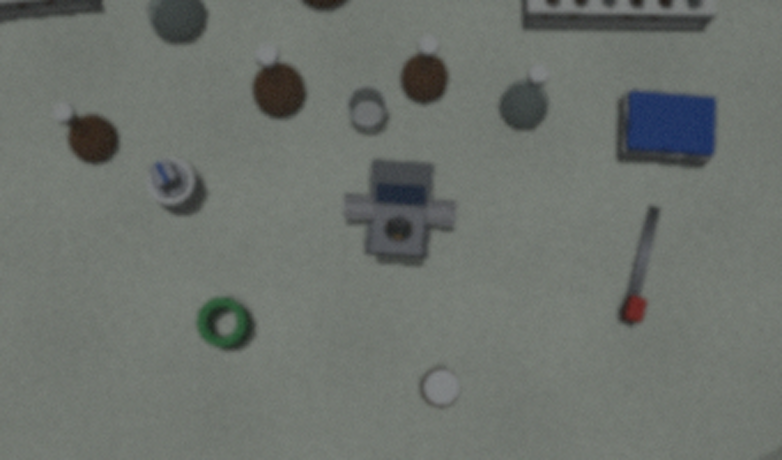

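```bash
cat >> h.py <<'E'
def cloud(n,k=1):
    ims=[];ds=[]
    for _ in range(k):
        im,d=get_image(n);ims.append(im.astype(float));ds.append(np.where(d>0,d,np.nan))
    d=np.nanmedian(ds,0);im=np.mean(ims,0).astype(np.uint8)
    c=calibration(n);K=c["intrinsics"];H,W=d.shape
    uu,vv=np.meshgrid(np.arange(W),np.arange(H))
    p=np.stack([(uu-K[0,2])/K[0,0],(vv-K[1,2])/K[1,1]],-1);u=p.copy()
    for _ in range(10):u=p/(1+c["k1"]*(u**2).sum(-1,keepdims=True))
    v=np.concatenate([u,np.ones((H,W,1))],-1)*d[...,None]
    return im,v@c["pose"][:3,:3].T+c["pose"][:3,3]
E
python3 - <<'E'
from h import *
import warnings;warnings.simplefilter("ignore")
for n in("scene","top"):
    im,P=cloud(n,6); np.savez(f"c_{n}.npz",im=im,P=P)
    X,Y,Z=P[...,0],P[...,1],P[...,2]
    hsv=cv2.cvtColor(im,cv2.COLOR_BGR2HSV);h,s,v=hsv[...,0],hsv[...,1].astype(int),hsv[...,2]
    t=(abs(X-650)<60)&(abs(Y-120)<40);print(n,"table z",np.nanmedian(Z[t]),np.nanstd(Z[t]))
    # tubes: fit circle of known radii to top ring
    for nm,c0 in(("white",(629,256)),("green",(444,194))):
        m=(np.hypot(X-c0[0],Y-c0[1])<50)&(Z>66)&(Z<(77 if nm=="white" else 90))
        Q=P[m]; 
        (cx,cy),r=cv2.minEnclosingCircle(Q[:,:2].astype(np.float32)); 
        from scipy.optimize import least_squares
        f=lambda c:np.clip(abs(np.hypot(*(Q[:,:2]-c).T)-24.3)-5.8,0,8)
        c=least_squares(f,Q[:,:2].mean(0)).x
        print(nm,len(Q),Q.mean(0).round(1),"fit",c.round(1),r)
    m=(np.hypot(X-629,Y-256)<50)&(Z>112);print("head",m.sum(),P[m].mean(0).round(1), cv2.minAreaRect(P[m][:,:2].astype(np.float32)))
    m=(np.hypot(X-629,Y-256)<50)&(Z>100)&(h>100)&(h<130)&(s>80);print("stripe",m.sum(),P[m].mean(0).round(1) if m.any() else 0,[np.round(a,1) for a in np.linalg.svd((P[m]-P[m].mean(0))[:,:2])[1:]] if m.any() else 0)
    m=(abs(X-520)<140)&(abs(Y+330)<70)&((h<8)|(h>172))&(s>120)&(v>50);Q=P[m];m2=m&(Z>50);print("redhandle",m.sum(),Q.mean(0).round(1),"top",m2.sum(),P[m2].mean(0).round(1),cv2.minAreaRect(P[m2][:,:2].astype(np.float32)) if m2.sum()>3 else 0)
    m=(abs(X-545)<110)&(abs(Y+330)<50)&(Z>6)&(Z<35);Q=P[m];print("blade",m.sum(),Q.mean(0).round(1),cv2.minAreaRect(Q[:,:2].astype(np.float32)))
    # socket face
    m=(abs(X-565)<60)&(abs(Y+18)<50)&(Z>70);Q=P[m]
    best=None;rng=np.random.default_rng(0)
    for _ in range(800):
        a=Q[rng.choice(len(Q),3,False)];nn=np.cross(a[1]-a[0],a[2]-a[0]);L=np.linalg.norm(nn)
        if L<50:continue
        nn/=L;nn*=np.sign(nn[2]);
        if abs(nn[2]-.866)>.06 or nn[0]>0:continue
        inl=abs((Q-a[0])@nn)<2.5
        if best is None or inl.sum()>best[0]:best=(inl.sum(),inl)
    I=Q[best[1]];c=I.mean(0);nn=np.linalg.svd(I-c)[2][2];nn*=np.sign(nn[2]);print("face",len(Q),len(I),"c",c.round(1),"n",nn.round(3),"yaw",np.degrees(np.arctan2(-nn[1],-nn[0])).round(1))
    for nm,px in(("jar",(376,-79)),("beaker",(730,22))):
        m=(np.hypot(X-px[0],Y-px[1])<45)&(Z>30);print(nm,m.sum(),P[m].mean(0).round(1))
E
```

```text
scene table z -0.24788575294655857 1.1040476688684766
white 152 [641.7 256.4  73.7] fit [629.8 257.3] 29.962745666503906
green 214 [460.5 189.5  73.4] fit [458.2 189.9] 30.852630615234375
head 119 [631.7 257.1 122.7] ((628.8713989257812, 257.72344970703125), (27.168560028076172, 26.18829345703125), 28.63290786743164)
stripe 13 [629.3 258.3 125.3] [array([23.4,  5.5]), array([[ 0.9,  0.5],
       [ 0.5, -0.9]])]
redhandle 50 [ 483.1 -308.2   56.5] top 48 [ 483.1 -308.4   56.8] ((482.5546875, -309.8404235839844), (17.750452041625977, 27.458633422851562), 76.681396484375)
blade 249 [ 535.4 -324.5   16.7] ((536.5332641601562, -327.9446716308594), (21.3873291015625, 144.78167724609375), 73.36363220214844)
face 609 175 c [570.6 -20.5 103.7] n [-0.469  0.026  0.883] yaw -3.1
jar 201 [390.3 -72.7  51.9]
beaker 218 [729.5  19.   45.5]
top table z 1.4572910892768505 1.4615960263177359
white 111 [623.6 250.8  75. ] fit [628.3 256.5] 30.012252807617188
green 249 [457.3 188.3  75.7] fit [457.3 189.2] 29.913501739501953
head 104 [627.6 256.  125.3] ((628.787109375, 256.748046875), (26.779449462890625, 25.36754035949707), 28.32405662536621)
stripe 16 [627.1 257.1 127.1] [array([28.5,  5.6]), array([[-0.9, -0.5],
       [ 0.5, -0.9]])]
redhandle 66 [ 478.8 -307.7   58.6] top 65 [ 478.8 -307.8   58.8] ((479.3038024902344, -308.4402160644531), (18.626792907714844, 25.753129959106445), 86.61834716796875)
blade 242 [ 546.4 -329.3   17.5] ((539.5512084960938, -318.24627685546875), (58.3055419921875, 183.41436767578125), 78.93136596679688)
face 571 353 c [566.6 -18.8 103.8] n [-0.495  0.038  0.868] yaw -4.4
jar 223 [382.  -71.6  57.5]
beaker 128 [734.8  20.6  48.7]
```

```bash
python3 - <<'E'
from h import *
from scipy.optimize import least_squares
for n in("scene","top"):
    z=np.load(f"c_{n}.npz");im,P=z["im"],z["P"];X,Y,Z=np.moveaxis(P,-1,0)
    hsv=cv2.cvtColor(im,cv2.COLOR_BGR2HSV);s=hsv[...,1].astype(int)
    m=(abs(X-540)<110)&(abs(Y+325)<50)&(Z>4.5)&(Z<80)
    nl,lab,st,ce=cv2.connectedComponentsWithStats(m.astype(np.uint8));k=1+st[1:,4].argmax();m=lab==k
    Q=P[m]
    # line fit on bins along x
    for lo in range(460,630,20):
        q=Q[(Q[:,0]>=lo)&(Q[:,0]<lo+20)]
        if len(q):print(lo+10,len(q),q[:,1].mean().round(1),np.percentile(q[:,1],[5,95]).round(1),q[:,2].max().round(1))
    print("xr",Q[:,0].min(),Q[:,0].max())
    # socket in-plane
    m=(abs(X-568)<60)&(abs(Y+19)<50)&(Z>65)
    Q=P[m];bl=s[m]
    best=None
    def f(p,full=False):
        x0,y0,yw,dz=p;c,sn=np.cos(yw),np.sin(yw)
        sz=np.array([-.5*c,-.5*sn,.866]);sx=np.array([.866*c,.866*sn,.5]);sy=np.array([-sn,c,0])
        R=Q-[x0,y0,102+dz];return R@sx,R@sy,R@sz
    # template score: reward for face points inside square outside hole; penalise face-height pts outside
    def cost(p):
        a,b,c=f(p);onp=abs(c)<3.5
        ins=(abs(a)<30)&(abs(b)<30)&(np.hypot(a,b)>16)
        return -np.sum(onp&ins)+np.sum((~onp)&ins&(c<0))+ .5*np.sum(onp&~ins)
    from scipy.optimize import differential_evolution
    r=differential_evolution(cost,[(550,590),(-40,0),(-.3,.3),(-3,3)],seed=1,popsize=30,tol=1e-6)
    print(n,"sock",r.x.round(2),r.fun)
    a,b,c=f(r.x);k=(abs(c)<3)&(abs(a)<36)&(abs(b)<36)
    rr=cv2.minAreaRect(np.c_[a,b][k].astype(np.float32));print(k.sum(),rr)
E
```

```text
470 53 -304.5 [-316.  -298.2] 59.4
490 112 -310.8 [-323.  -301.8] 60.9
510 42 -318.1 [-328. -312.] 21.4
530 40 -322.9 [-331.4 -317.1] 22.4
550 40 -329.3 [-338.1 -323. ] 21.8
570 40 -334.9 [-342.2 -328.9] 19.3
590 32 -340.7 [-347.6 -335.1] 14.8
610 15 -344.5 [-350.5 -338.4] 8.5
xr 465.32861972763465 611.2899550657951
scene sock [ 5.6217e+02 -2.1420e+01 -7.0000e-02  1.0000e-01] -101.0
142 ((4.464839935302734, 0.8963737487792969), (62.045650482177734, 59.902713775634766), 0.7273359894752502)
470 71 -307.5 [-317.7 -298.3] 62.0
490 56 -310.8 [-323.7 -301.6] 62.5
510 42 -319.4 [-327.5 -312.4] 24.0
530 44 -325.0 [-333.7 -318. ] 24.0
550 44 -330.8 [-339.8 -322.6] 25.2
570 37 -336.2 [-344.5 -329. ] 20.4
590 38 -342.7 [-349.9 -335. ] 15.6
610 21 -347.8 [-354.1 -340.7] 11.5
xr 462.05713332320863 614.8017384323715
top sock [ 5.6521e+02 -1.8680e+01 -7.0000e-02  9.6000e-01] -324.5
360 ((1.0277538299560547, -0.08539772033691406), (60.59793472290039, 59.73103713989258), 0.11885577440261841)
```

Call:
send_rows:
  steps:
    - {"x": 0.026,"y": 0.055,"az": 9.7}
    - {"x": 0.026,"y": 0.055,"az": 9.7}
    - {"x": 0.026,"y": 0.055,"az": 9.7}
    - {"x": 0.026,"y": 0.055,"az": 9.7}
    - {"x": 0.026,"y": 0.055,"az": 9.7}
    - {"x": 0.026,"y": 0.055,"az": 9.7}
    - {"x": 0.026,"y": 0.055,"az": 9.7}
    - {"x": 0.026,"y": 0.055,"az": 9.7}
    - {"x": 0.026,"y": 0.055,"az": 9.7}
    - {"x": 0.026,"y": 0.055,"az": 9.7}

```text
validation failed for argument at $.st...
```

```bash
python3 - <<'E'
from h import *
s=state();print(s["time"],s["position"],s["orientation"],s["q"])
for p in((270.4,127.7),(130,151.5),(313.4,135.1),(210,128)):print(at_z("top",p,0))
E
```

```text
2.0 [ 231.05557596 -580.69821813  231.2590142 ] [-1.79994870e+02  1.31936031e-03  2.17004318e+01] [ 74.34384785  29.07918904 -13.61329867  85.95491449   7.20387129
  65.82947756  -8.86900507]
[768.25913667 -43.21498016   0.        ]
[692.68889494 375.63543814   0.        ]
[ 746.78231718 -171.56061241    0.        ]
[766.00569461 137.37222303   0.        ]
```

Call:
send_rows:
  steps:
    - {"x": 0.026,"y": 0.055,"z": 0,"ax": 0,"ay": 0,"az": 9.7,"jaw": 1}
    - {"x": 0.026,"y": 0.055,"z": 0,"ax": 0,"ay": 0,"az": 9.7,"jaw": 1}

```text
time: 2.25
position: [281.1, -472.3, 230.2]
orientation: [179.9, 0.1, 41.1]
ft_force: [1.7, -0.3, 0.5]
opening: 85.3
```

Call:
send_rows:
  steps:
    - {"x": 0.027,"y": 0.056,"z": 0,"ax": 0,"ay": 0,"az": 8,"jaw": 1}
    - {"x": 0.027,"y": 0.056,"z": 0,"ax": 0,"ay": 0,"az": 8,"jaw": 1}
    - {"x": 0.027,"y": 0.056,"z": 0,"ax": 0,"ay": 0,"az": 8,"jaw": 1}
    - {"x": 0.027,"y": 0.056,"z": 0,"ax": 0,"ay": 0,"az": 8,"jaw": 1}
    - {"x": 0.027,"y": 0.056,"z": 0,"ax": 0,"ay": 0,"az": 8,"jaw": 1}
    - {"x": 0.027,"y": 0.056,"z": 0,"ax": 0,"ay": 0,"az": 8,"jaw": 1}
    - {"x": 0.027,"y": 0.056,"z": 0,"ax": 0,"ay": 0,"az": 8,"jaw": 1}
    - {"x": 0.027,"y": 0.056,"z": 0,"ax": 0,"ay": 0,"az": 8,"jaw": 1}
    - {"x": 0.027,"y": 0.056,"z": 0,"ax": 0,"ay": 0,"az": 7,"jaw": 1}
    - {"x": 0.027,"y": 0.056,"z": 0,"ax": 0,"ay": 0,"az": 6,"jaw": 1}

```text
time: 3.5
position: [552.3, 91.2, 233.3]
orientation: [179.5, 0.4, 120.5]
ft_force: [1.5, -1.0, -0.8]
opening: 85.7
```

Call:
send_rows:
  steps:
    - {"x": 0.026,"y": 0.056,"z": 0,"ax": 0,"ay": 0,"az": -1,"jaw": 1}
    - {"x": 0.026,"y": 0.056,"z": 0,"ax": 0,"ay": 0,"az": -1,"jaw": 1}
    - {"x": 0.024,"y": 0.053,"z": 0,"ax": 0,"ay": 0,"az": 0,"jaw": 1}
    - {"x": 0,"y": 0,"z": -0.03,"ax": 0,"ay": 0,"az": 0,"jaw": 1}
    - {"x": 0,"y": 0,"z": -0.03,"ax": 0,"ay": 0,"az": 0,"jaw": 1}
    - {"x": 0,"y": 0,"z": 0,"ax": 0,"ay": 0,"az": 0,"jaw": 1}

```text
time: 4.25
position: [630.0, 267.1, 170.7]
orientation: [179.4, 0.3, 118.8]
ft_force: [0.1, -0.1, -0.2]
opening: 85.4
```

```bash
python3 - <<'E'
from h import *
s=state();print(s["time"],s["position"],s["orientation"],s["q"])
E
```

```text
4.25 [629.96488573 267.10055144 170.74912001] [179.3620069    0.2831494  118.77694676] [ -3.1870296   41.04077232 -41.68185949  81.34404624  28.56868193
  67.6993258  -19.6778582 ]
```

Call:
send_rows:
  steps:
    - {"x": -0.001,"y": -0.01,"z": -0.02,"ax": 0.5,"ay": -0.2,"az": -0.3,"jaw": 1}
    - {"x": 0,"y": 0,"z": -0.03,"ax": 0,"ay": 0,"az": 0,"jaw": 1}
    - {"x": 0,"y": 0,"z": -0.022,"ax": 0,"ay": 0,"az": 0,"jaw": 1}
    - {"x": 0,"y": 0,"z": -0.01,"ax": 0,"ay": 0,"az": 0,"jaw": 1}
    - {"x": 0,"y": 0,"z": 0,"ax": 0,"ay": 0,"az": 0,"jaw": 1}

```text
time: 4.88
position: [632.8, 256.5, 94.3]
orientation: [178.4, 0.0, 118.2]
ft_force: [0.0, 0.2, -0.9]
opening: 85.7
```

```bash
cat >> h.py <<'E'
from scipy.spatial.transform import Rotation as Rot
def go(pos,R):
    s=state();C=Rot.from_euler("xyz",s["orientation"],degrees=True)
    print("t",round(s["time"],2),"pos",s["position"].round(1),"op",round(s["opening"],1),"F",s["ft_force"].round(1),"q",s["q"].round(0))
    print("shift mm",(np.array(pos)-s["position"]).round(1),"rotvec",(R*C.inv()).as_rotvec(degrees=True).round(2))
YAW=-4.
def sock():
    return Rot.from_euler("z",YAW,degrees=True)*Rot.from_euler("y",-30,degrees=True)
MOUTH=np.array([566,-19.6,102.5])
def down(psi):return Rot.from_euler("xyz",[180,0,psi],degrees=True)
def insock(psi):  # psi: tool x angle from socket x, about socket z
    return sock()*Rot.from_euler("z",psi,degrees=True)*Rot.from_euler("x",180,degrees=True)
E
python3 -c "
from h import *
print(sock().as_matrix().round(3));go((629,257,87.5),down(118.5))"
```

```text
[[ 0.864  0.07  -0.499]
 [-0.06   0.998  0.035]
 [ 0.5    0.     0.866]]
t 4.88 pos [632.8 256.5  94.3] op 85.7 F [ 0.   0.2 -0.9] q [ -3.  45. -40.  88.  32.  58. -22.]
shift mm [-3.8  0.5 -6.8] rotvec [-0.72  1.4   0.25]
```

Correct, lower, then close.

Call:
send_rows:
  newtons: 80
  steps:
    - {"x": -0.004,"y": 0.0005,"z": -0.0065,"ax": -0.7,"ay": 1.4,"az": 0.2,"jaw": 1}
    - {"x": 0,"y": 0,"z": 0,"ax": 0,"ay": 0,"az": 0,"jaw": 0.6}
    - {"x": 0,"y": 0,"z": 0,"ax": 0,"ay": 0,"az": 0,"jaw": 0.1}
    - {"x": 0,"y": 0,"z": 0,"ax": 0,"ay": 0,"az": 0,"jaw": 0}
    - {"x": 0,"y": 0,"z": 0,"ax": 0,"ay": 0,"az": 0,"jaw": 0}
    - {"x": 0,"y": 0,"z": 0,"ax": 0,"ay": 0,"az": 0,"jaw": 0}
    - {"x": 0,"y": 0,"z": 0,"ax": 0,"ay": 0,"az": 0,"jaw": 0}

```text
time: 5.75
position: [630.0, 258.2, 90.7]
orientation: [179.8, -0.0, 118.4]
ft_force: [0.2, 0.5, 0.1]
opening: 25.1
```

```bash
python3 -c "
from h import *
go((629,257,87.5),down(118.5))"
```

```text
t 5.75 pos [630.  258.2  90.7] op 25.1 F [0.2 0.5 0.1] q [ -3.  45. -40.  87.  32.  60. -22.]
shift mm [-1.  -1.2 -3.2] rotvec [-0.1   0.14  0.05]
```

Call:
send_rows:
  steps:
    - {"x": 0,"y": 0,"z": 0.02,"ax": 0,"ay": 0,"az": 0,"jaw": 0}
    - {"x": 0,"y": 0,"z": 0.045,"ax": 0,"ay": 0,"az": 0,"jaw": 0}
    - {"x": 0,"y": 0,"z": 0.05,"ax": 0,"ay": 0,"az": 0,"jaw": 0}
    - {"x": -0.012,"y": -0.02,"z": 0.025,"ax": 0,"ay": 0,"az": 0,"jaw": 0}

```text
time: 6.25
position: [615.3, 238.2, 234.3]
orientation: [-179.8, -0.2, 118.6]
ft_force: [-0.8, 0.1, -2.6]
opening: 25.1
```

```bash
python3 -c "
from h import *
sz=sock().as_matrix()[:,2]
go(MOUTH+sz*107,insock(90))"
```

```text
t 6.25 pos [615.3 238.2 234.3] op 25.1 F [-0.8  0.1 -2.6] q [  0.  37. -44.  79.  25.  74. -16.]
shift mm [-102.6 -254.1  -39.1] rotvec [  6.37 -29.9  -31.9 ]
```

Call:
send_rows:
  steps:
    - {"x": -0.015,"y": -0.036,"z": 0,"ax": 0.9,"ay": -4.3,"az": -4.6,"jaw": 0}
    - {"x": -0.015,"y": -0.036,"z": 0,"ax": 0.9,"ay": -4.3,"az": -4.6,"jaw": 0}
    - {"x": -0.015,"y": -0.036,"z": 0,"ax": 0.9,"ay": -4.3,"az": -4.6,"jaw": 0}
    - {"x": -0.015,"y": -0.036,"z": 0,"ax": 0.9,"ay": -4.3,"az": -4.6,"jaw": 0}
    - {"x": -0.015,"y": -0.036,"z": 0,"ax": 0.9,"ay": -4.3,"az": -4.6,"jaw": 0}
    - {"x": -0.015,"y": -0.036,"z": 0,"ax": 0.9,"ay": -4.3,"az": -4.6,"jaw": 0}
    - {"x": -0.012,"y": -0.028,"z": 0,"ax": 0.9,"ay": -4,"az": -4.2,"jaw": 0}
    - {"x": 0,"y": 0,"z": 0,"ax": 0,"ay": 0,"az": 0,"jaw": 0}

```text
time: 7.25
position: [506.1, -13.6, 243.7]
orientation: [148.8, 0.2, 84.8]
ft_force: [-0.9, 1.0, -2.9]
opening: 25.4
```

```bash
python3 -c "
from h import *
sz=sock().as_matrix()[:,2]
go(MOUTH+sz*107,insock(90))"
```

```text
t 7.25 pos [506.1 -13.6 243.7] op 25.4 F [-0.9  1.  -2.9] q [ 23.   6. -31. 130.  33.  17. -41.]
shift mm [  6.6  -2.3 -48.5] rotvec [0.26 1.18 1.21]
```

Call:
send_rows:
  steps:
    - {"x": 0.006,"y": -0.002,"z": -0.02,"ax": 0.3,"ay": 1.2,"az": 1.2,"jaw": 0}
    - {"x": 0,"y": 0,"z": -0.02,"ax": 0,"ay": 0,"az": 0,"jaw": 0}
    - {"x": 0,"y": 0,"z": 0,"ax": 0,"ay": 0,"az": 0,"jaw": 0}

```text
time: 7.62
position: [514.1, -14.5, 206.3]
orientation: [149.8, 0.1, 86.2]
ft_force: [-0.3, 0.3, -2.3]
opening: 25.1
```

```bash
python3 -c "
from h import *
sz=sock().as_matrix()[:,2]
go(MOUTH+sz*107,insock(90))
im,P=cloud('top',1);cv2.imwrite('pics/t1.png',cv2.resize(im[130:230,200:330],None,fx=5,fy=5,interpolation=2))
im,P=cloud('scene',1);cv2.imwrite('pics/s1.png',cv2.resize(im[110:240,190:320],None,fx=4,fy=4,interpolation=2))
a=cv2.imread('pics/t1.png');b=cv2.imread('pics/s1.png');cv2.imwrite('pics/m1.png',np.hstack([cv2.resize(a,(450,346)),cv2.resize(b,(346,346))]))
"
```

```text
t 7.62 pos [514.1 -14.5 206.3] op 25.1 F [-0.3  0.3 -2.3] q [ 17.  10. -24. 132.  45.  13. -52.]
shift mm [ -1.5  -1.4 -11.2] rotvec [ 0.16  0.2  -0.17]h.py:24: RuntimeWarning: All-NaN slice encountered
  d=np.nanmedian(ds,0);im=np.mean(ims,0).astype(np.uint8)
```

View pics/m1.png

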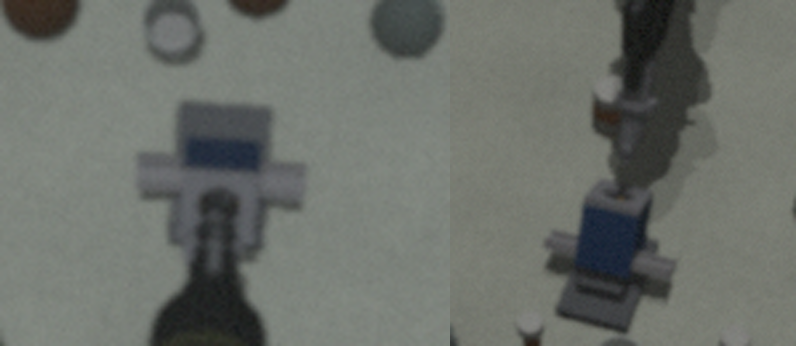

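Call:
send_rows:
  steps:
    - {"x": 0.0,"y": -0.002,"z": -0.012,"ax": 0.2,"ay": 0.2,"az": -0.2,"jaw": 0}
    - {"x": 0.005,"y": 0,"z": -0.009,"ax": 0,"ay": 0,"az": 0,"jaw": 0}
    - {"x": 0.005,"y": 0,"z": -0.009,"ax": 0,"ay": 0,"az": 0,"jaw": 0}
    - {"x": 0,"y": 0,"z": 0,"ax": 0,"ay": 0,"az": 0,"jaw": 0}

```text
time: 8.22
position: [529.2, -15.7, 182.7]
orientation: [149.3, -0.0, 86.0]
ft_force: [-0.2, 0.7, -3.4]
opening: 25.0
```

```bash
python3 -c "
from h import *
sz=sock().as_matrix()[:,2]
go(MOUTH+sz*87,insock(90))"
```

```text
t 8.22 pos [529.2 -15.7 182.7] op 25.0 F [-0.2  0.7 -3.4] q [ 13.  14. -21. 133.  67.  11. -73.]
shift mm [-6.6 -0.9 -4.9] rotvec [0.   0.69 0.03]
```

Call:
send_rows:
  steps:
    - {"x": -0.006,"y": -0.001,"z": -0.004,"ax": 0,"ay": 0.6,"az": 0,"jaw": 0}
    - {"x": 0,"y": 0,"z": 0,"ax": 0,"ay": 0,"az": 0,"jaw": 0}

```text
time: 8.48
position: [523.3, -16.9, 180.0]
orientation: [149.8, 0.0, 85.9]
ft_force: [-0.5, 0.0, -3.6]
opening: 24.8
```

```bash
python3 -c "
from h import *
sz=sock().as_matrix()[:,2]
go(MOUTH+sz*80,insock(90))"
```

```text
t 8.47 pos [523.3 -16.9 180. ] op 24.8 F [-0.5  0.  -3.6] q [ 14.  13. -21. 133.  66.  11. -73.]
shift mm [ 2.8  0.1 -8.2] rotvec [0.02 0.17 0.06]
```

Call:
send_rows:
  steps:
    - {"x": 0.0025,"y": 0,"z": -0.008,"ax": 0,"ay": 0.1,"az": 0,"jaw": 0}
    - {"x": 0.003,"y": 0,"z": -0.006,"ax": 0,"ay": 0,"az": 0,"jaw": 0}
    - {"x": 0.003,"y": 0,"z": -0.006,"ax": 0,"ay": 0,"az": 0,"jaw": 0}
    - {"x": 0,"y": 0,"z": 0,"ax": 0,"ay": 0,"az": 0,"jaw": 0}

```text
time: 8.98
position: [532.4, -17.2, 161.6]
orientation: [149.7, 0.0, 85.9]
ft_force: [-0.1, -0.8, -2.4]
opening: 25.1
```

```bash
python3 -c "
from h import *
sz=sock().as_matrix()[:,2]
go(MOUTH+sz*60,insock(90))"
```

```text
t 8.97 pos [532.4 -17.2 161.6] op 25.1 F [-0.1 -0.8 -2.4] q [ 13.  16. -21. 134.  85.  11. -91.]
shift mm [ 3.7 -0.3 -7.2] rotvec [0.03 0.26 0.11]
```

Call:
send_rows:
  steps:
    - {"x": 0.0035,"y": 0,"z": -0.007,"ax": 0,"ay": 0.2,"az": 0.1,"jaw": 0}
    - {"x": 0.003,"y": 0,"z": -0.006,"ax": 0,"ay": 0,"az": 0,"jaw": 0}
    - {"x": 0.003,"y": 0,"z": -0.006,"ax": 0,"ay": 0,"az": 0,"jaw": 0}
    - {"x": 0,"y": 0,"z": 0,"ax": 0,"ay": 0,"az": 0,"jaw": 0}

```text
time: 9.48
position: [542.4, -17.2, 144.3]
orientation: [149.8, 0.0, 86.0]
ft_force: [-0.5, -1.0, -2.6]
opening: 25.0
```

```bash
python3 -c "
from h import *
sz=sock().as_matrix()[:,2]
go(MOUTH+sz*40,insock(90))"
```

```text
t 9.47 pos [542.4 -17.2 144.3] op 25.0 F [-0.5 -1.  -2.6] q [  14.   19.  -22.  134.   98.   12. -104.]
shift mm [ 3.7 -1.  -7.2] rotvec [0.04 0.2  0.02]
```

Call:
send_rows:
  steps:
    - {"x": 0.0035,"y": -0.001,"z": -0.006,"ax": 0,"ay": 0.2,"az": 0,"jaw": 0}
    - {"x": 0.0025,"y": 0,"z": -0.005,"ax": 0,"ay": 0,"az": 0,"jaw": 0}
    - {"x": 0.0015,"y": 0,"z": -0.003,"ax": 0,"ay": 0,"az": 0,"jaw": 0}

```text
time: 9.85
position: [550.6, -18.5, 130.9]
orientation: [149.9, 0.1, 86.0]
ft_force: [-0.1, -0.3, -3.0]
opening: 25.3
```

```bash
python3 -c "
from h import *
sz=sock().as_matrix()[:,2]
go(MOUTH+sz*33,insock(90));s=state();print((s['position']-MOUTH)@sock().as_matrix(),s['wrist_torque'])"
```

```text
t 9.85 pos [550.6 -18.5 130.9] op 25.3 F [-0.1 -0.3 -3. ] q [  15.   22.  -25.  133.  104.   14. -110.]
shift mm [-1.   0.   0.2] rotvec [0.06 0.08 0.04]
[ 0.7995966   0.06208634 32.33860368] [0.06382419 1.01580018 0.03974451]
```

Call:
send_rows:
  steps:
    - {"x": 0.001,"y": 0,"z": -0.0025,"ax": 0,"ay": 0,"az": 0,"jaw": 0}
    - {"x": 0.0015,"y": 0,"z": -0.003,"ax": 0,"ay": 0,"az": 0,"jaw": 0}

```text
time: 10.1
position: [553.0, -19.2, 125.1]
orientation: [149.9, 0.1, 85.9]
ft_force: [-1.8, -0.6, -0.9]
opening: 25.3
```

```bash
cat >> h.py <<'E'
def rel(psi=90):
    s=state();S=sock();a=S.as_matrix();C=Rot.from_euler("xyz",s["orientation"],degrees=True)
    r=S.inv()*C; tx=r.as_matrix()[:,0]
    print("t",round(s["time"],2),"rel",((s["position"]-MOUTH)@a).round(2),"psi",np.degrees(np.arctan2(tx[1],tx[0])).round(1),"tilt",r.as_matrix()[:2,2].round(3),"F sock",(s["ft_force"]@a).round(1),"T",(s["wrist_torque"]@a).round(2),"op",round(s["opening"],1),"q",s["q"].round(0))
E
python3 -c "
from h import *
rel()"
```

```text
t 10.1 rel [ 0.06 -0.46 26.07] psi 89.9 tilt [ 0.001 -0.002] F sock [-2.  -0.8  0.1] T [-0.25  1.06 -0.02] op 25.3 q [  16.   23.  -26.  133.  106.   15. -112.]
```

Call:
send_rows:
  steps:
    - {"x": 0.0012,"y": 0.0003,"z": -0.002,"ax": 0,"ay": 0,"az": 0,"jaw": 0}
    - {"x": 0.0012,"y": 0,"z": -0.002,"ax": 0,"ay": 0,"az": 0,"jaw": 0}

```text
time: 10.35
position: [555.1, -19.3, 121.0]
orientation: [149.9, 0.1, 85.8]
ft_force: [-7.3, -1.9, 5.7]
opening: 24.7
```

```bash
python3 -c "
from h import *
rel()"
```

```text
t 10.35 rel [-0.15 -0.49 21.49] psi 89.9 tilt [ 0.001 -0.003] F sock [-3.3 -2.4  8.5] T [-0.25  1.16 -0.16] op 24.7 q [  17.   23.  -27.  133.  108.   16. -114.]
```

Call:
send_rows:
  steps:
    - {"x": 0.0015,"y": 0.0003,"z": -0.0025,"ax": 0,"ay": 0,"az": 0,"jaw": 0}
    - {"x": 0.0015,"y": 0,"z": -0.0025,"ax": 0,"ay": 0,"az": 0,"jaw": 0}

```text
time: 10.6
position: [557.5, -19.4, 116.7]
orientation: [149.9, 0.2, 85.8]
ft_force: [-9.5, -1.8, 9.7]
opening: 25.2
```

```bash
python3 -c "
from h import *
rel()"
```

```text
t 10.6 rel [-0.24 -0.4  16.48] psi 89.9 tilt [ 0.002 -0.004] F sock [-3.2 -2.4 13.1] T [-0.4   1.2  -0.21] op 25.2 q [  17.   24.  -28.  133.  109.   17. -115.]
```

Call:
send_rows:
  steps:
    - {"x": 0.0017,"y": 0.0003,"z": -0.0025,"ax": 0,"ay": 0,"az": 0,"jaw": 0}
    - {"x": 0.0017,"y": 0,"z": -0.003,"ax": 0,"ay": 0,"az": 0,"jaw": 0}

```text
time: 10.85
position: [558.2, -19.6, 115.3]
orientation: [149.5, 0.4, 85.7]
ft_force: [-52.8, -1.9, 79.6]
opening: 25.1
```

```bash
python3 -c "
from h import *
rel()"
```

```text
t 10.85 rel [-0.28 -0.57 15.  ] psi 90.0 tilt [ 0.008 -0.008] F sock [-5.7 -5.5 95.2] T [-0.75  2.48 -0.39] op 25.1 q [  18.   25.  -29.  134.  111.   18. -117.]
```

Call:
send_rows:
  steps:
    - {"x": -0.001,"y": 0,"z": 0.0015,"ax": 0,"ay": 0,"az": 0,"jaw": 0}
    - {"x": 0,"y": 0,"z": 0,"ax": 0,"ay": 0,"az": 0,"jaw": 0}

```text
time: 11.1
position: [556.7, -19.3, 117.8]
orientation: [149.5, 0.3, 85.8]
ft_force: [-4.9, -0.5, 4.4]
opening: 25.1
```

```bash
python3 -c "
from h import *
rel()"
```

```text
t 11.1 rel [-0.44 -0.36 17.91] psi 90.0 tilt [ 0.009 -0.007] F sock [-2.  -0.8  6.2] T [-0.22  1.15 -0.18] op 25.1 q [  18.   24.  -28.  134.  110.   18. -116.]
```

Call:
send_rows:
  steps:
    - {"x": 0.001,"y": 0,"z": -0.0017,"ax": 0,"ay": 0,"az": 0,"jaw": 0}
    - {"x": 0,"y": 0,"z": -0.0005,"ax": 0,"ay": 0,"az": 0,"jaw": 0}

```text
time: 11.35
position: [557.6, -19.4, 116.1]
orientation: [149.4, 0.4, 85.7]
ft_force: [-4.1, -0.6, 3.5]
opening: 25.3
```

```bash
python3 -c "
from h import *
rel()"
```

```text
t 11.35 rel [-0.51 -0.36 16.01] psi 89.9 tilt [ 0.01  -0.008] F sock [-1.7 -0.9  5.1] T [-0.2   0.9  -0.15] op 25.3 q [  18.   25.  -29.  134.  111.   18. -117.]
```

Call:
send_rows:
  steps:
    - {"x": 0.0008,"y": 0,"z": -0.0012,"ax": 0,"ay": 0,"az": 0,"jaw": 0}
    - {"x": 0.0005,"y": 0,"z": -0.0007,"ax": 0,"ay": 0,"az": 0,"jaw": 0}

```text
time: 11.6
position: [557.9, -19.4, 115.6]
orientation: [149.3, 0.4, 85.7]
ft_force: [-15.3, -2.1, 21.3]
opening: 25.3
```

```bash
python3 -c "
from h import *
rel()"
```

```text
t 11.6 rel [-0.47 -0.41 15.38] psi 90.0 tilt [ 0.012 -0.009] F sock [-2.4 -3.2 26. ] T [-0.3   1.57 -0.26] op 25.3 q [  18.   25.  -29.  134.  111.   18. -117.]
```

Call:
send_rows:
  steps:
    - {"x": 0.0005,"y": 0,"z": -0.0007,"ax": 0,"ay": 0,"az": 0,"jaw": 0.5}
    - {"x": 0,"y": 0,"z": 0,"ax": 0,"ay": 0,"az": 0,"jaw": 0.6}
    - {"x": 0,"y": 0,"z": 0,"ax": 0,"ay": 0,"az": 0,"jaw": 0.7}
    - {"x": -0.003,"y": 0,"z": 0.005,"ax": 0,"ay": 0,"az": 0,"jaw": 0.8}
    - {"x": -0.008,"y": 0.0005,"z": 0.015,"ax": 0,"ay": 0,"az": 0,"jaw": 0.8}

```text
time: 12.22
position: [549.2, -18.2, 135.1]
orientation: [149.3, 0.3, 85.8]
ft_force: [0.2, 0.6, -0.3]
opening: 68.3
```

```bash
python3 -c "
from h import *
rel()"
```

```text
t 12.22 rel [ 1.7   0.27 36.66] psi 90.0 tilt [ 0.013 -0.007] F sock [ 0.   0.6 -0.3] T [-0.05  0.51  0.05] op 68.3 q [  16.   21.  -26.  134.  105.   15. -111.]
```

Call:
send_rows:
  steps:
    - {"x": -0.01,"y": 0,"z": 0.016,"ax": 0,"ay": 0,"az": 0,"jaw": 0.8}
    - {"x": -0.01,"y": 0,"z": 0.018,"ax": 0,"ay": 0,"az": 0,"jaw": 0.8}
    - {"x": -0.01,"y": -0.01,"z": 0.03,"ax": 0,"ay": 4,"az": 0,"jaw": 1}
    - {"x": 0,"y": -0.03,"z": 0.03,"ax": 0,"ay": 6,"az": -6,"jaw": 1}
    - {"x": 0,"y": -0.04,"z": 0.01,"ax": 0,"ay": 7,"az": -7,"jaw": 1}
    - {"x": 0,"y": -0.045,"z": 0,"ax": 0,"ay": 7,"az": -7,"jaw": 1}
    - {"x": 0,"y": -0.045,"z": 0,"ax": 0,"ay": 3,"az": -8,"jaw": 1}

```text
time: 13.1
position: [534.0, -183.7, 213.9]
orientation: [168.5, 7.8, 60.4]
ft_force: [1.0, -0.9, 0.2]
opening: 85.3
```

```bash
python3 -c "
from h import *
go((478,-309,130),down(-16))
a,_=get_image('top');b,_=get_image('scene')
cv2.imwrite('pics/m2.png',np.hstack([cv2.resize(a[130:230,200:330],(450,346),interpolation=2),cv2.resize(b[130:230,200:300],(346,346),interpolation=2)]))
"
```

```text
t 13.1 pos [ 534.  -183.7  213.9] op 85.3 F [ 1.  -0.9  0.2] q [ 31.  22. -31. 106.  30.  52. -44.]
shift mm [ -56.  -125.3  -83.9] rotvec [ 14.62  -3.1  -76.82]
```

View pics/m2.png

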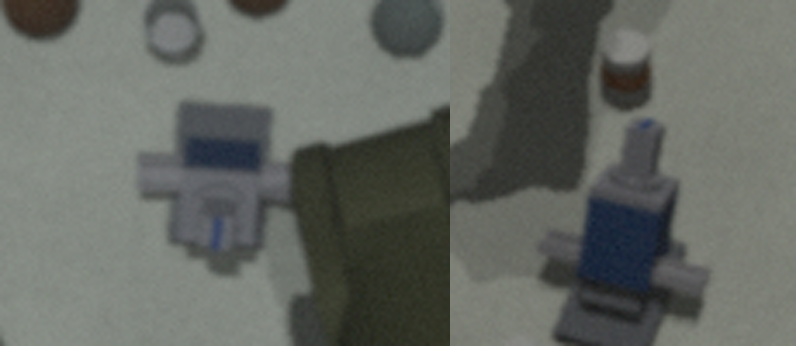

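Call:
send_rows:
  steps:
    - {"x": -0.007,"y": -0.016,"z": -0.004,"ax": 1.8,"ay": -0.4,"az": -9.6,"jaw": 1}
    - {"x": -0.007,"y": -0.016,"z": -0.004,"ax": 1.8,"ay": -0.4,"az": -9.6,"jaw": 1}
    - {"x": -0.007,"y": -0.016,"z": -0.004,"ax": 1.8,"ay": -0.4,"az": -9.6,"jaw": 1}
    - {"x": -0.007,"y": -0.016,"z": -0.004,"ax": 1.8,"ay": -0.4,"az": -9.6,"jaw": 1}
    - {"x": -0.007,"y": -0.016,"z": -0.004,"ax": 1.8,"ay": -0.4,"az": -9.6,"jaw": 1}
    - {"x": -0.007,"y": -0.016,"z": -0.004,"ax": 1.8,"ay": -0.4,"az": -9.6,"jaw": 1}
    - {"x": -0.007,"y": -0.016,"z": -0.004,"ax": 1.8,"ay": -0.4,"az": -9.6,"jaw": 1}
    - {"x": -0.007,"y": -0.013,"z": -0.004,"ax": 1.8,"ay": -0.4,"az": -9.6,"jaw": 1}
    - {"x": 0,"y": 0,"z": 0,"ax": 0,"ay": 0,"az": 0,"jaw": 1}

```text
time: 14.32
position: [477.1, -310.8, 181.0]
orientation: [-179.9, -0.4, -18.1]
ft_force: [-0.2, 0.5, -0.4]
opening: 85.0
```

```bash
python3 -c "
from h import *
go((477,-308.7,110),down(-16))
"
```

```text
t 14.32 pos [ 477.1 -310.8  181. ] op 85.0 F [-0.2  0.5 -0.4] q [ 40.  27. -14.  99.   8.  55. -85.]
shift mm [ -0.1   2.1 -71. ] rotvec [0.01 0.39 2.08]
```

Call:
send_rows:
  steps:
    - {"x": -0.002,"y": 0.0025,"z": -0.045,"ax": 0,"ay": 0.4,"az": 2,"jaw": 1}
    - {"x": 0,"y": 0,"z": -0.05,"ax": 0,"ay": 0,"az": 0,"jaw": 1}
    - {"x": 0,"y": 0,"z": -0.03,"ax": 0,"ay": 0,"az": 0,"jaw": 1}
    - {"x": 0,"y": 0,"z": 0,"ax": 0,"ay": 0,"az": 0,"jaw": 1}

```text
time: 14.82
position: [479.2, -302.7, 55.7]
orientation: [-180.0, -0.5, -14.6]
ft_force: [-0.2, 0.2, -0.1]
opening: 85.3
```

```bash
python3 -c "
from h import *
go((475.5,-308.3,24),down(-16))
"
```

```text
t 14.82 pos [ 479.2 -302.7   55.7] op 85.3 F [-0.2  0.2 -0.1] q [ 38.  35. -13. 107.  12.  38. -86.]
shift mm [ -3.7  -5.6 -31.7] rotvec [ 0.11  0.44 -1.38]
```

Call:
send_rows:
  newtons: 60
  steps:
    - {"x": -0.0035,"y": -0.0055,"z": -0.02,"ax": 0.1,"ay": 0.4,"az": -1.3,"jaw": 1}
    - {"x": 0,"y": 0,"z": -0.0105,"ax": 0,"ay": 0,"az": 0,"jaw": 1}
    - {"x": 0,"y": 0,"z": 0,"ax": 0,"ay": 0,"az": 0,"jaw": 0.5}
    - {"x": 0,"y": 0,"z": 0,"ax": 0,"ay": 0,"az": 0,"jaw": 0}
    - {"x": 0,"y": 0,"z": 0,"ax": 0,"ay": 0,"az": 0,"jaw": 0}
    - {"x": 0,"y": 0,"z": 0,"ax": 0,"ay": 0,"az": 0,"jaw": 0}
    - {"x": 0,"y": 0,"z": 0,"ax": 0,"ay": 0,"az": 0,"jaw": 0}

```text
time: 15.7
position: [478.6, -308.6, 28.0]
orientation: [179.9, -0.4, -15.7]
ft_force: [-0.1, 0.8, -1.9]
opening: 20.9
```

```bash
python3 -c "
from h import *
go((475.5,-308.3,24),down(-16))
"
```

```text
t 15.7 pos [ 478.6 -308.6   28. ] op 20.9 F [-0.1  0.8 -1.9] q [ 38.  38. -12. 108.  13.  35. -88.]
shift mm [-3.1  0.3 -4. ] rotvec [ 0.21  0.4  -0.31]
```

Call:
send_rows:
  newtons: 100
  steps:
    - {"x": 0,"y": 0,"z": 0.02,"ax": 0,"ay": 0,"az": 0,"jaw": 0}
    - {"x": 0,"y": 0,"z": 0.045,"ax": 0,"ay": 0,"az": 0,"jaw": 0}
    - {"x": 0,"y": 0,"z": 0.05,"ax": 0,"ay": 0,"az": 0,"jaw": 0}

```text
time: 16.08
position: [475.1, -306.7, 141.1]
orientation: [-179.9, 0.2, -15.7]
ft_force: [-0.2, -0.3, -3.0]
opening: 20.2
```

```bash
python3 -c "
from h import *
a=sock().as_matrix()
go(MOUTH+a@[0,-225,0],insock(90))
"
```

```text
t 16.07 pos [ 475.1 -306.7  141.1] op 20.2 F [-0.2 -0.3 -3. ] q [ 40.  29. -15. 102.   9.  50. -84.]
shift mm [ 75.2  62.6 -38.6] rotvec [-27.96 -19.94  99.1 ]
```

Call:
send_rows:
  steps:
    - {"x": 0.007,"y": 0.006,"z": 0.004,"ax": -2.7,"ay": -1.9,"az": 9.6,"jaw": 0}
    - {"x": 0.007,"y": 0.006,"z": 0,"ax": -2.7,"ay": -1.9,"az": 9.6,"jaw": 0}
    - {"x": 0.007,"y": 0.006,"z": 0,"ax": -2.7,"ay": -1.9,"az": 9.6,"jaw": 0}
    - {"x": 0.007,"y": 0.006,"z": 0,"ax": -2.7,"ay": -1.9,"az": 9.6,"jaw": 0}
    - {"x": 0.007,"y": 0.006,"z": 0,"ax": -2.7,"ay": -1.9,"az": 9.6,"jaw": 0}
    - {"x": 0.007,"y": 0.006,"z": 0,"ax": -2.7,"ay": -1.9,"az": 9.6,"jaw": 0}
    - {"x": 0.007,"y": 0.006,"z": 0,"ax": -2.7,"ay": -1.9,"az": 9.6,"jaw": 0}
    - {"x": 0.007,"y": 0.006,"z": 0,"ax": -2.7,"ay": -1.9,"az": 9.6,"jaw": 0}
    - {"x": 0.007,"y": 0.006,"z": 0,"ax": -2.7,"ay": -1.9,"az": 9.6,"jaw": 0}
    - {"x": 0,"y": 0,"z": 0,"ax": -2.7,"ay": -1.9,"az": 9.6,"jaw": 0}

```text
time: 17.32
position: [538.3, -249.1, 148.8]
orientation: [150.3, 0.2, 86.1]
ft_force: [-0.8, -0.4, -2.7]
opening: 20.7
```

```bash
python3 -c "
from h import *
a=sock().as_matrix()
go(MOUTH+a@[0,-225,0],insock(90));rel()
"
```

```text
t 17.32 pos [ 538.3 -249.1  148.8] op 20.7 F [-0.8 -0.4 -2.7] q [ 61.  27. -43. 124.  46.  11. -22.]
shift mm [ 12.    5.1 -46.3] rotvec [ 0.14 -0.29 -0.15]
t 17.32 rel [  13.06 -230.91   45.95] psi 90.2 tilt [-0.005 -0.001] F sock [-2.  -0.5 -1.9] T [-0.15  0.81  0.02] op 20.7 q [ 61.  27. -43. 124.  46.  11. -22.]
```

Call:
send_rows:
  steps:
    - {"x": 0.0065,"y": 0.002,"z": -0.0175,"ax": 0,"ay": -0.2,"az": 0,"jaw": 0}
    - {"x": 0.0065,"y": 0.002,"z": -0.0175,"ax": 0,"ay": 0,"az": 0,"jaw": 0}
    - {"x": 0.0065,"y": 0.002,"z": -0.0175,"ax": 0,"ay": 0,"az": 0,"jaw": 0}
    - {"x": 0.005,"y": 0.001,"z": -0.01,"ax": 0,"ay": 0,"az": 0,"jaw": 0}
    - {"x": 0,"y": 0,"z": 0,"ax": 0,"ay": 0,"az": 0,"jaw": 0}

```text
time: 17.95
position: [557.6, -247.0, 85.4]
orientation: [150.4, 0.4, 86.0]
ft_force: [-0.9, -0.0, -1.9]
opening: 20.2
```

```bash
python3 -c "
from h import *
a=sock().as_matrix()
go(MOUTH+a@[0,-222,-30],insock(90));rel()
a,_=get_image('top');b,_=get_image('scene')
cv2.imwrite('pics/m3.png',np.hstack([cv2.resize(a[130:230,230:360],(450,346),interpolation=2),cv2.resize(b[130:230,160:260],(346,346),interpolation=2)]))
"
```

```text
t 17.95 pos [ 557.6 -247.    85.4] op 20.2 F [-0.9 -0.  -1.9] q [ 57.  35. -42. 125.  99.  13. -74.]
shift mm [ 7.9  4.9 -8.9] rotvec [ 0.39 -0.43 -0.04]
t 17.95 rel [  -2.09 -227.43  -18.56] psi 90.2 tilt [-0.007 -0.006] F sock [-1.7 -0.1 -1.2] T [-0.08  0.78 -0.01] op 20.2 q [ 57.  35. -42. 125.  99.  13. -74.]
```

View pics/m3.png

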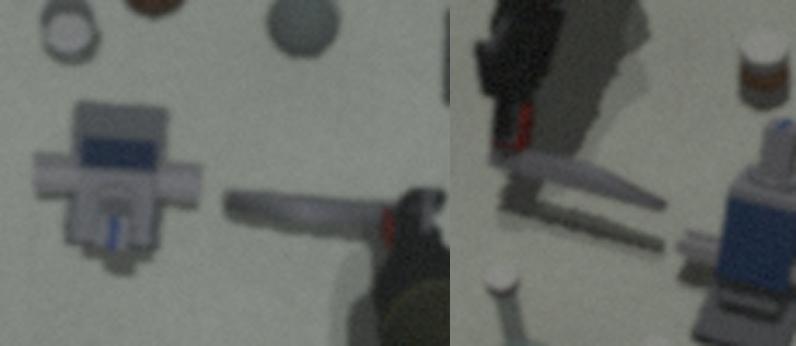

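```bash
cat > blade.py <<'E'
from h import *
import warnings;warnings.simplefilter("ignore")
S=sock().as_matrix()
for n in("scene","top"):
    for lab,P in(("init",np.load(f"c_{n}.npz")["P"]),("now",cloud(n,3)[1])):
        q=((P-MOUTH)@S).reshape(-1,3);q=q[~np.isnan(q[:,0])]
        rs=[(-68,-36),(36,68)] if lab=="init" else [(-85,-72),(-100,-85),(-130,-100),(-160,-130),(-190,-160)]
        for lo,hi in rs:
            k=(q[:,1]>lo)&(q[:,1]<hi)&(abs(q[:,0])<30)&(q[:,2]>-80)&(q[:,2]<-20);r=q[k]
            if len(r)>3:print(n,lab,lo,hi,len(r),"x",np.percentile(r[:,0],[3,50,97]).round(1),"z",np.percentile(r[:,2],[5,50,95]).round(1))
        k=(abs(q[:,0])<12)&(q[:,1]<-70)&(q[:,1]>-150)&(q[:,2]>-68)&(q[:,2]<-20)
        if lab=="now" and k.sum():print("tip y",q[k][:,1].max().round(1))
        k=(np.hypot(q[:,0],q[:,1])<13)&(q[:,2]>40)
        if lab=="now" and k.sum()>3:print("headtop z",np.percentile(q[k][:,2],[50,90]).round(1),q[k].mean(0).round(1))
E
python3 blade.py
```

```text
scene init -68 -36 84 x [-12.3  12.9  15.4] z [-75.5 -69.2 -64.4]
scene init 36 68 92 x [-14.   11.2  14.8] z [-75.  -68.9 -64.1]
scene now -100 -85 14 x [-7.8  1.7  7.4] z [-46.1 -43.5 -40.5]
scene now -130 -100 58 x [-8.1  3.7  7.7] z [-46.4 -39.7 -34.2]
scene now -160 -130 83 x [-7.5  4.9  8.3] z [-45.4 -33.7 -26.6]
scene now -190 -160 85 x [-5.1  4.9  8.3] z [-45.4 -33.8 -26.2]
tip y -89.6
headtop z [49.5 50.7] [ 1.9 -0.  48.6]
top init -68 -36 121 x [-12.4   1.1  15.3] z [-72.  -68.6 -62.2]
top init 36 68 120 x [-12.7   0.1  14.4] z [-71.9 -68.1 -62.2]
top now -100 -85 23 x [-6.8  0.4  7.4] z [-44.5 -41.  -38. ]
top now -130 -100 68 x [-7.1  1.8  7.4] z [-44.9 -35.6 -31.1]
top now -160 -130 78 x [-6.8  3.1  7.6] z [-40.9 -28.9 -23.8]
top now -190 -160 79 x [-6.2  4.1  7.5] z [-41.2 -25.7 -22.3]
tip y -89.2
headtop z [51.7 53.5] [ 0.7  0.1 51.4]
```

Call:
send_rows:
  steps:
    - {"x": 0.004,"y": 0.007,"z": -0.006,"ax": 0.4,"ay": -0.4,"az": 0,"jaw": 0}
    - {"x": 0.004,"y": 0.008,"z": -0.006,"ax": 0,"ay": 0,"az": 0,"jaw": 0}
    - {"x": 0.002,"y": 0.01,"z": -0.001,"ax": 0,"ay": 0,"az": 0,"jaw": 0}
    - {"x": 0,"y": 0,"z": 0,"ax": 0,"ay": 0,"az": 0,"jaw": 0}

```text
time: 18.85
position: [568.3, -222.2, 74.8]
orientation: [149.8, 0.1, 86.0]
ft_force: [-0.1, 0.2, -3.0]
opening: 20.5
```

```bash
python3 -c "
from h import *
a=sock().as_matrix()
go(MOUTH+a@[-1.1,-197,-38],insock(90));rel()"
```

```text
t 18.85 pos [ 568.3 -222.2   74.8] op 20.5 F [-0.1  0.2 -3. ] q [ 57.  38. -48. 127. 106.  19. -83.]
shift mm [ 1.9  4.8 -5.8] rotvec [0.16 0.15 0.05]
t 18.85 rel [   0.4  -201.95  -32.21] psi 90.0 tilt [ 0.003 -0.003] F sock [-1.6  0.2 -2.6] T [-0.12  0.82  0.08] op 20.5 q [ 57.  38. -48. 127. 106.  19. -83.]
```

Call:
send_rows:
  steps:
    - {"x": 0.002,"y": 0.005,"z": -0.006,"ax": 0.2,"ay": 0.2,"az": 0,"jaw": 0}
    - {"x": 0.001,"y": 0,"z": -0.0017,"ax": 0,"ay": 0,"az": 0,"jaw": 0}

```text
time: 19.1
position: [571.4, -217.5, 67.1]
orientation: [150.1, 0.0, 85.9]
ft_force: [-0.1, 0.2, -1.4]
opening: 20.2
```

```bash
python3 -c "
from h import *
rel()"
```

```text
t 19.1 rel [  -1.03 -197.03  -40.27] psi 89.9 tilt [-0.001 -0.001] F sock [-0.8  0.2 -1.1] T [-0.    0.74  0.01] op 20.2 q [ 56.  39. -49. 127. 107.  20. -85.]
```

Call:
send_rows:
  steps:
    - {"x": 0.0006,"y": 0,"z": -0.0012,"ax": 0,"ay": 0,"az": 0,"jaw": 0}
    - {"x": 0.0006,"y": 0,"z": -0.001,"ax": 0,"ay": 0,"az": 0,"jaw": 0}

```text
time: 19.35
position: [572.7, -217.6, 64.8]
orientation: [150.1, 0.0, 85.9]
ft_force: [-3.1, -1.0, 2.9]
opening: 20.3
```

```bash
python3 blade.py | grep -v init; python3 -c "
from h import *
rel()"
```

```text
scene now -85 -72 23 x [-4.3  5.6  8.2] z [-68.9 -63.3 -60.5]
scene now -100 -85 32 x [-6.4  5.6  8.8] z [-69.9 -61.3 -56.8]
scene now -130 -100 83 x [-7.2  5.2  8.8] z [-70.1 -58.3 -50.7]
scene now -160 -130 82 x [-5.4  5.5  9.1] z [-69.  -56.7 -50. ]
scene now -190 -160 128 x [-7.   6.3 14.6] z [-68.3 -51.8 -23.6]
tip y -70.3
headtop z [49.3 50.6] [ 4.4  0.5 48.1]
top now -85 -72 28 x [-6.   2.4  7.9] z [-64.2 -59.8 -57.2]
top now -100 -85 34 x [-5.8  2.8  8.4] z [-68.  -57.4 -52.6]
top now -130 -100 73 x [-5.8  4.6  8.5] z [-64.6 -52.5 -47.4]
top now -160 -130 75 x [-6.3  3.7  7.8] z [-66.4 -50.7 -47.2]
top now -190 -160 83 x [-7.2  5.6 15.8] z [-65.3 -49.8 -27. ]
tip y -70.4
headtop z [51.6 53.4] [ 0.7  0.1 51.2]
t 19.65 rel [  -1.07 -197.    -42.77] psi 89.9 tilt [-0.001 -0.001] F sock [-1.2 -1.4  3.9] T [0.62 0.82 0.07] op 20.4 q [ 56.  40. -49. 127. 108.  21. -85.]
```

Call:
send_rows:
  steps:
    - {"x": 0.0005,"y": 0.012,"z": 0.0007,"ax": 0,"ay": 0,"az": 0,"jaw": 0}
    - {"x": 0.0008,"y": 0.012,"z": 0,"ax": 0,"ay": 0,"az": 0,"jaw": 0}
    - {"x": 0.0008,"y": 0.012,"z": 0,"ax": 0,"ay": 0,"az": 0,"jaw": 0}

```text
time: 20.02
position: [574.9, -180.2, 65.8]
orientation: [150.0, 0.0, 85.8]
ft_force: [-2.1, 0.2, -0.4]
opening: 20.4
```

```bash
python3 -c "
from h import *
rel()"
```

```text
t 20.02 rel [  -0.98 -159.63  -41.77] psi 89.9 tilt [-0.    -0.002] F sock [-2.   0.   0.7] T [0.22 0.83 0.03] op 20.4 q [ 53.  40. -52. 129. 109.  25. -91.]
```

Going well; on to first contact.

Call:
send_rows:
  steps:
    - {"x": 0.0008,"y": 0.012,"z": -0.0003,"ax": 0,"ay": 0,"az": 0,"jaw": 0}
    - {"x": 0.0008,"y": 0.012,"z": 0,"ax": 0,"ay": 0,"az": 0,"jaw": 0}
    - {"x": 0.0005,"y": 0.008,"z": 0,"ax": 0,"ay": 0,"az": 0,"jaw": 0}

```text
time: 20.4
position: [577.2, -144.3, 65.5]
orientation: [150.0, -0.0, 86.0]
ft_force: [-1.6, -0.1, 0.8]
opening: 20.6
```

```bash
python3 -c "
from h import *
rel()"
```

```text
t 20.4 rel [  -1.26 -123.63  -41.98] psi 90.0 tilt [-0. -0.] F sock [-1.  -0.2  1.5] T [0.21 0.8  0.03] op 20.6 q [ 50.  40. -54. 130. 110.  29. -96.]
```

Call:
send_rows:
  steps:
    - {"x": 0.0006,"y": 0.006,"z": 0,"ax": 0,"ay": 0,"az": 0,"jaw": 0}
    - {"x": 0.0005,"y": 0.006,"z": 0,"ax": 0,"ay": 0,"az": 0,"jaw": 0}
    - {"x": 0.0005,"y": 0.006,"z": 0,"ax": 0,"ay": 0,"az": 0,"jaw": 0}

```text
time: 20.78
position: [578.3, -131.0, 65.1]
orientation: [150.1, 0.4, 85.4]
ft_force: [-5.6, -6.9, 4.1]
opening: 20.3
```

```bash
python3 -c "
from h import *
rel()"
```

```text
t 20.77 rel [  -1.34 -110.3   -42.42] psi 89.7 tilt [-0.001 -0.011] F sock [-2.4 -7.3  6.1] T [-0.92  0.95  0.05] op 20.3 q [ 48.  41. -55. 131. 110.  32. -98.]
```

Call:
send_rows:
  steps:
    - {"x": 0.0006,"y": 0.007,"z": 0.0003,"ax": 0.3,"ay": 0,"az": 0.1,"jaw": 0}
    - {"x": 0.0006,"y": 0.007,"z": 0,"ax": 0,"ay": 0,"az": 0,"jaw": 0}
    - {"x": 0.0006,"y": 0.007,"z": 0,"ax": 0,"ay": 0,"az": 0,"jaw": 0}

```text
time: 21.15
position: [578.8, -119.7, 64.6]
orientation: [150.1, 0.8, 84.6]
ft_force: [-4.6, -6.9, 3.3]
opening: 20.3
```

```bash
python3 -c "
from h import *
rel()"
```

```text
t 21.15 rel [ -1.87 -98.98 -42.74] psi 89.2 tilt [-0.003 -0.025] F sock [-1.9 -7.2  5. ] T [-0.69  0.9   0.06] op 20.3 q [  46.   41.  -55.  131.  109.   34. -100.]
```

Call:
send_rows:
  steps:
    - {"x": 0.001,"y": 0.008,"z": 0.0003,"ax": 0.6,"ay": 0,"az": 0.8,"jaw": 0}
    - {"x": 0.0008,"y": 0.008,"z": 0.0002,"ax": 0.4,"ay": 0,"az": 0.5,"jaw": 0}
    - {"x": 0.0008,"y": 0.008,"z": 0,"ax": 0.3,"ay": 0,"az": 0.4,"jaw": 0}
    - {"x": 0.0008,"y": 0.008,"z": 0,"ax": 0.3,"ay": 0,"az": 0.4,"jaw": 0}

```text
time: 21.65
position: [581.2, -100.2, 65.1]
orientation: [150.2, 0.2, 85.5]
ft_force: [-6.7, -6.0, 8.2]
opening: 20.4
```

```bash
python3 -c "
from h import *
rel()"
```

```text
t 21.65 rel [ -0.69 -79.34 -42.78] psi 89.6 tilt [-0.004 -0.008] F sock [-1.3 -6.4 10.3] T [-1.66  0.86 -0.  ] op 20.4 q [  45.   41.  -56.  131.  109.   34. -101.]
```

Call:
send_rows:
  steps:
    - {"x": 0.0006,"y": 0.008,"z": 0.0003,"ax": 0.3,"ay": 0,"az": 0.5,"jaw": 0}
    - {"x": 0.0006,"y": 0.008,"z": 0,"ax": 0.3,"ay": 0,"az": 0.4,"jaw": 0}
    - {"x": 0.0006,"y": 0.007,"z": 0,"ax": 0.2,"ay": 0,"az": 0.3,"jaw": 0}

```text
time: 22.02
position: [582.8, -83.6, 65.4]
orientation: [150.3, -0.0, 86.0]
ft_force: [-5.9, -4.8, 6.5]
opening: 20.8
```

```bash
python3 blade.py | grep head; python3 -c "
from h import *
rel()"
```

```text
headtop z [52.  60.3] [ 2.7 -0.5 51.4]
headtop z [60.3 62.4] [ 1.  -0.5 56.6]
t 22.32 rel [-5.000e-02 -6.174e+01 -4.273e+01] psi 90.0 tilt [-0.005  0.003] F sock [-1.2 -3.8  6. ] T [-1.56  0.71  0.03] op 20.6 q [  43.   41.  -57.  131.  108.   35. -102.]
```

Call:
send_rows:
  steps:
    - {"x": 0,"y": 0,"z": 0,"ax": 0,"ay": 0,"az": 0,"jaw": 0.4}
    - {"x": 0,"y": 0,"z": 0,"ax": 0,"ay": 0,"az": 0,"jaw": 0.6}
    - {"x": 0,"y": 0,"z": 0,"ax": 0,"ay": 0,"az": 0,"jaw": 0.6}
    - {"x": -0.006,"y": 0,"z": 0.01,"ax": 0,"ay": 0,"az": 0,"jaw": 0.6}
    - {"x": -0.01,"y": -0.004,"z": 0.018,"ax": 0,"ay": 0,"az": 0,"jaw": 0.6}
    - {"x": -0.014,"y": -0.006,"z": 0.025,"ax": 0,"ay": 0,"az": 0,"jaw": 0.7}
    - {"x": -0.015,"y": -0.006,"z": 0.028,"ax": 0,"ay": 0,"az": 0,"jaw": 0.8}
    - {"x": -0.015,"y": -0.006,"z": 0.028,"ax": 0,"ay": 0,"az": 0,"jaw": 0.8}
    - {"x": -0.01,"y": -0.01,"z": 0.03,"ax": 0,"ay": 0,"az": 0,"jaw": 0.8}

```text
time: 23.45
position: [511.4, -107.9, 206.9]
orientation: [150.2, -0.4, 86.7]
ft_force: [-0.3, -1.5, -0.2]
opening: 68.1
```

```bash
python3 -c "
from h import *
rel()
a,_=get_image('top');b,_=get_image('scene')
cv2.imwrite('pics/m4.png',np.hstack([cv2.resize(a[130:230,200:330],(450,346),interpolation=2),cv2.resize(b[130:230,180:280],(346,346),interpolation=2)]))
";python3 blade.py|grep head
```

```text
t 23.45 rel [ 10.33 -91.85 114.57] psi 90.4 tilt [-0.003  0.012] F sock [-0.3 -1.5 -0.1] T [-0.05  0.47  0.06] op 68.1 q [ 65.  19. -67. 130.  56.  20. -50.]
headtop z [52.7 60.3] [ 2.8 -0.6 52.1]
headtop z [60. 63.] [ 0.9 -0.3 57. ]
```

View pics/m4.png

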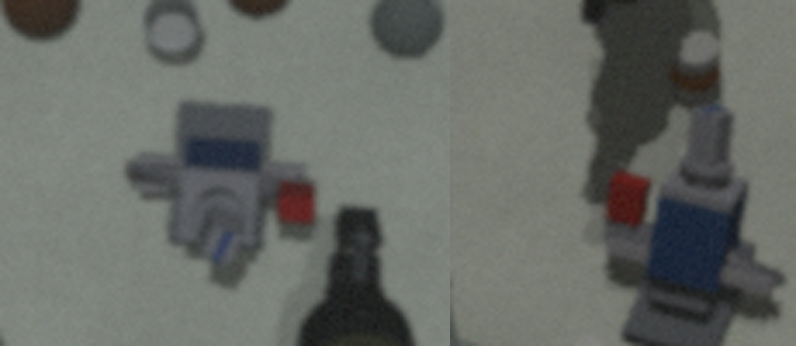

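```bash
cat > stripe.py <<'E'
from h import *
import warnings;warnings.simplefilter("ignore")
S=sock().as_matrix()
for n in("scene","top"):
    im,P=cloud(n,5);big=cv2.resize(im,None,fx=4,fy=4,interpolation=cv2.INTER_CUBIC)
    c=proj(n,MOUTH+S@[0,0,59])
    hsv=cv2.cvtColor(big,cv2.COLOR_BGR2HSV);yy,xx=np.mgrid[:big.shape[0],:big.shape[1]]
    u,v=(xx+.5)/4-.5,(yy+.5)/4-.5
    m=(np.hypot(u-c[0],v-c[1])<9)&(hsv[...,0]>98)&(hsv[...,0]<135)&(hsv[...,1]>85)
    q=[]
    for a,b in zip(u[m],v[m]):
        o,d=ray(n,(a,b));t=((MOUTH+S[:,2]*59-o)@S[:,2])/(d@S[:,2]);q.append((o+d*t-MOUTH)@S)
    q=np.array(q);
    if len(q)>5:
        w=np.linalg.svd(q[:,:2]-q[:,:2].mean(0),full_matrices=False);e=w[2][0]*np.sign(w[2][0][0]);print(n,len(q),"mid",q.mean(0).round(1),"ang",np.degrees(np.arctan2(e[1],e[0])).round(1),w[1].round(0))
    Q=((P-MOUTH)@S).reshape(-1,3)
    for lo,hi in((10,18),(20,35),(35,50),(55,66)):
        k=(np.hypot(Q[:,0],Q[:,1])<30)&(Q[:,2]>lo)&(Q[:,2]<hi);r=Q[k];print(lo,hi,k.sum(),r.min(0).round(1),r.max(0).round(1),r.mean(0).round(1)) if k.sum()>3 else 0
    k=(np.hypot(Q[:,0],Q[:,1])<25)&(Q[:,2]>56)&(Q[:,2]<70)
    print("rect",cv2.minAreaRect(Q[k][:,:2].astype(np.float32)) if k.sum()>4 else 0)
E
python3 stripe.py
```

```text
10 18 44 [-14.4 -22.9  11. ] [19.7 18.6 17.9] [10.  -1.5 15.2]
20 35 65 [-11.4 -19.9  20.1] [12.8 12.1 34.7] [ 4.4 -1.9 27.7]
35 50 65 [-13.4 -19.8  35.2] [12.  10.8 50. ] [ 3.3 -2.5 42.5]
55 66 43 [-19.8 -20.5  55. ] [ 9.4  9.7 60.6] [-2.1 -3.7 58.4]
rect ((-5.405004024505615, -4.541990280151367), (24.446687698364258, 23.967178344726562), 66.90312957763672)
top 190 mid [-7.  -5.6 59. ] ang -19.5 [84. 16.]
10 18 20 [-10.  -21.3  11.6] [18.6 19.9 18. ] [ 7.7 -8.5 16.3]
20 35 60 [ -8.4 -20.4  20. ] [18.7 19.6 34.9] [ 6.7  2.  24.8]
35 50 34 [-11.9 -18.1  35.1] [10.9 13.2 49.7] [ 3.4 -1.2 42.6]
55 66 96 [-19.2 -18.5  55.6] [ 9.5  9.8 64. ] [-4.9 -3.8 60.7]
rect ((-5.622224807739258, -3.685596466064453), (25.18250846862793, 25.915754318237305), 69.66764068603516)
```

```bash
cat >> h.py <<'E'
AX=np.array([-.07,-.057,1.]);AX/=np.linalg.norm(AX)
def arb(z,psi=69.):
    S=sock();n=np.cross([0,0,1],AX);T=Rot.from_rotvec(n/np.linalg.norm(n)*np.arcsin(np.linalg.norm(n)))
    R=S*T*Rot.from_euler("z",psi,degrees=True)*Rot.from_euler("x",180,degrees=True)
    p=MOUTH+S.apply(np.array([-4.3,-2.1,24])+AX*(z-24)/AX[2]);return p,R
E
python3 -c "
from h import *
go(*arb(110))"
```

```text
t 24.35 pos [ 512.2 -108.6  205.4] op 68.2 F [ 1.2 -1.1 -0.2] q [ 65.  19. -67. 130.  57.  20. -50.]
shift mm [-10.5  86.5 -12.8] rotvec [ 13.08  -4.38 -16.79]
```

Call:
send_rows:
  steps:
    - {"x": -0.003,"y": 0.02,"z": 0,"ax": 3.2,"ay": -1.1,"az": -4.1,"jaw": 1}
    - {"x": -0.003,"y": 0.02,"z": 0,"ax": 3.2,"ay": -1.1,"az": -4.1,"jaw": 1}
    - {"x": -0.003,"y": 0.02,"z": 0,"ax": 3.2,"ay": -1.1,"az": -4.1,"jaw": 1}
    - {"x": -0.002,"y": 0.02,"z": 0,"ax": 3.2,"ay": -1.1,"az": -4.1,"jaw": 1}
    - {"x": 0,"y": 0,"z": 0,"ax": 0,"ay": 0,"az": 0,"jaw": 1}

```text
time: 24.98
position: [501.6, -33.6, 205.6]
orientation: [148.5, -13.2, 71.1]
ft_force: [-0.2, -0.0, 0.3]
opening: 85.4
```

```bash
python3 -c "
from h import *
go(*arb(95))"
```

```text
t 24.98 pos [501.6 -33.6 205.6] op 85.4 F [-0.2 -0.   0.3] q [  48.   12.  -54.  136.   78.   11. -100.]
shift mm [  8.6  11.8 -25.4] rotvec [ 0.97 -0.21 -1.18]
```

Call:
send_rows:
  steps:
    - {"x": 0.004,"y": 0.011,"z": -0.012,"ax": 1,"ay": -0.2,"az": -1.2,"jaw": 1}
    - {"x": 0.004,"y": 0.001,"z": -0.012,"ax": 0,"ay": 0,"az": 0,"jaw": 1}
    - {"x": 0,"y": 0,"z": 0,"ax": 0,"ay": 0,"az": 0,"jaw": 1}

```text
time: 25.35
position: [509.6, -26.1, 183.0]
orientation: [148.5, -13.7, 70.3]
ft_force: [-0.7, 0.1, -0.3]
opening: 85.5
```

```bash
python3 -c "
from h import *
go(*arb(70))"
```

```text
t 25.35 pos [509.6 -26.1 183. ] op 85.5 F [-0.7  0.1 -0.3] q [  42.   16.  -52.  138.  100.   14. -124.]
shift mm [ 14.6   4.7 -23.6] rotvec [ 0.51 -0.1  -0.36]
```

Call:
send_rows:
  steps:
    - {"x": 0.007,"y": 0.003,"z": -0.011,"ax": 0.5,"ay": 0,"az": -0.4,"jaw": 1}
    - {"x": 0.006,"y": 0.001,"z": -0.011,"ax": 0,"ay": 0,"az": 0,"jaw": 1}
    - {"x": 0,"y": 0,"z": 0,"ax": 0,"ay": 0,"az": 0,"jaw": 1}

```text
time: 25.72
position: [522.7, -24.5, 160.9]
orientation: [148.8, -13.9, 69.9]
ft_force: [-0.8, 0.2, 1.0]
opening: 85.5
```

```bash
python3 -c "
from h import *
go(*arb(50))"
```

```text
t 25.73 pos [522.7 -24.5 160.9] op 85.5 F [-0.8  0.2  1. ] q [  42.   21.  -55.  138.  107.   20. -132.]
shift mm [ 12.8   3.5 -18.2] rotvec [ 0.26 -0.24 -0.01]
```

Call:
send_rows:
  steps:
    - {"x": 0.0065,"y": 0.003,"z": -0.009,"ax": 0.2,"ay": -0.2,"az": 0,"jaw": 1}
    - {"x": 0.006,"y": 0.0005,"z": -0.009,"ax": 0,"ay": 0,"az": 0,"jaw": 1}
    - {"x": 0.005,"y": 0.0005,"z": -0.009,"ax": 0,"ay": 0,"az": 0,"jaw": 1}
    - {"x": 0,"y": 0,"z": 0,"ax": 0,"ay": 0,"az": 0,"jaw": 1}

```text
time: 26.22
position: [540.2, -22.7, 133.8]
orientation: [148.7, -13.9, 69.9]
ft_force: [-0.2, 0.4, 1.0]
opening: 85.6
```

```bash
python3 -c "
from h import *
go(*arb(27))"
```

```text
t 26.23 pos [540.2 -22.7 133.8] op 85.6 F [-0.2  0.4  1. ] q [  40.   28.  -56.  138.  113.   27. -137.]
shift mm [  8.3   2.  -10.1] rotvec [ 0.31 -0.15  0.01]
```

Call:
send_rows:
  newtons: 70
  steps:
    - {"x": 0.005,"y": 0.0015,"z": -0.006,"ax": 0.3,"ay": -0.1,"az": 0,"jaw": 1}
    - {"x": 0.003,"y": 0.0005,"z": -0.004,"ax": 0,"ay": 0,"az": 0,"jaw": 1}
    - {"x": 0,"y": 0,"z": 0,"ax": 0,"ay": 0,"az": 0,"jaw": 0.5}
    - {"x": 0,"y": 0,"z": 0,"ax": 0,"ay": 0,"az": 0,"jaw": 0}
    - {"x": 0,"y": 0,"z": 0,"ax": 0,"ay": 0,"az": 0,"jaw": 0}
    - {"x": 0,"y": 0,"z": 0,"ax": 0,"ay": 0,"az": 0,"jaw": 0}
    - {"x": 0,"y": 0,"z": 0,"ax": 0,"ay": 0,"az": 0,"jaw": 0}

```text
time: 27.1
position: [548.4, -20.5, 123.6]
orientation: [148.6, -14.2, 69.9]
ft_force: [0.5, 0.2, -1.9]
opening: 24.9
```

```bash
python3 -c "
from h import *
go(*arb(27));rel()"
```

```text
t 27.1 pos [548.4 -20.5 123.6] op 24.9 F [ 0.5  0.2 -1.9] q [  39.   30.  -56.  138.  115.   29. -138.]
shift mm [ 0.1 -0.1 -0. ] rotvec [ 0.04 -0.04 -0.03]
t 27.1 rel [-4.57 -2.15 27.04] psi 69.2 tilt [0.069 0.056] F sock [-0.5  0.2 -1.8] T [0.01 0.63 0.03] op 24.9 q [  39.   30.  -56.  138.  115.   29. -138.]
```

Call:
send_rows:
  steps:
    - {"x": -0.0035,"y": 0.0003,"z": 0.006,"ax": 0,"ay": 0,"az": 0,"jaw": 0}
    - {"x": -0.005,"y": 0.0003,"z": 0.0085,"ax": 0,"ay": 0,"az": 0,"jaw": 0}
    - {"x": -0.005,"y": 0.0003,"z": 0.0085,"ax": 0,"ay": 0,"az": 0,"jaw": 0}

```text
time: 27.48
position: [532.8, -19.4, 146.6]
orientation: [148.9, -14.2, 69.9]
ft_force: [-0.1, -0.4, -2.5]
opening: 25.1
```

```bash
python3 -c "
from h import *
rel()"
```

```text
t 27.48 rel [-6.67 -2.08 54.77] psi 69.1 tilt [0.066 0.058] F sock [-1.3 -0.4 -2.2] T [-0.08  1.04  0.07] op 25.1 q [  41.   25.  -56.  138.  110.   24. -135.]
```

Call:
send_rows:
  steps:
    - {"x": -0.005,"y": 0.0003,"z": 0.011,"ax": 0,"ay": 0,"az": 0,"jaw": 0}
    - {"x": -0.006,"y": 0.0003,"z": 0.011,"ax": 0,"ay": 0,"az": 0,"jaw": 0}
    - {"x": -0.006,"y": 0.0003,"z": 0.011,"ax": 0,"ay": 0,"az": 0,"jaw": 0}
    - {"x": -0.006,"y": 0.0003,"z": 0.012,"ax": 0,"ay": 0,"az": 0,"jaw": 0}
    - {"x": -0.003,"y": 0,"z": 0.02,"ax": 0,"ay": 0,"az": 0,"jaw": 0}
    - {"x": 0,"y": 0,"z": 0.03,"ax": 0,"ay": 0,"az": 0,"jaw": 0}

```text
time: 28.22
position: [504.0, -20.7, 228.7]
orientation: [148.5, -13.8, 69.7]
ft_force: [-0.0, -0.3, -2.3]
opening: 25.4
```

```bash
python3 -c "
from h import *
rel();go((457.7,189.6,240),down(70))"
```

```text
t 28.23 rel [  9.6   -5.47 140.21] psi 69.2 tilt [0.069 0.049] F sock [-1.2 -0.3 -2. ] T [-0.21  0.97  0.03] op 25.4 q [ 53.  10. -61. 134.  60.  13. -85.]
t 28.23 pos [504.  -20.7 228.7] op 25.4 F [-0.  -0.3 -2.3] q [ 53.  10. -61. 134.  60.  13. -85.]
shift mm [-46.3 210.3  11.3] rotvec [-1.81 34.05  4.03]
```

Call:
send_rows:
  steps:
    - {"x": -0.007,"y": 0.034,"z": 0.003,"ax": -0.3,"ay": 5.5,"az": 0.7,"jaw": 0}
    - {"x": -0.007,"y": 0.034,"z": 0.002,"ax": -0.3,"ay": 5.5,"az": 0.7,"jaw": 0}
    - {"x": -0.007,"y": 0.034,"z": 0.002,"ax": -0.3,"ay": 5.5,"az": 0.7,"jaw": 0}
    - {"x": -0.007,"y": 0.034,"z": 0.002,"ax": -0.3,"ay": 5.5,"az": 0.7,"jaw": 0}
    - {"x": -0.007,"y": 0.034,"z": 0.002,"ax": -0.3,"ay": 5.5,"az": 0.7,"jaw": 0}
    - {"x": -0.007,"y": 0.03,"z": 0,"ax": -0.3,"ay": 5.5,"az": 0.5,"jaw": 0}
    - {"x": 0,"y": 0,"z": 0,"ax": 0,"ay": 0,"az": 0,"jaw": 0}

```text
time: 29.1
position: [456.6, 182.5, 244.8]
orientation: [179.5, 0.3, 69.9]
ft_force: [0.9, -0.4, -3.3]
opening: 25.0
```

```bash
python3 -c "
from h import *
go((457.7,189.6,170),down(70))
im,d=get_image('top');b,_=get_image('scene')
cv2.imwrite('pics/m5.png',np.hstack([cv2.resize(im[130:270,150:330],(450,350),interpolation=2),cv2.resize(b[130:230,240:340],(346,350),interpolation=2)]))
"
```

```text
t 29.1 pos [456.6 182.5 244.8] op 25.0 F [ 0.9 -0.4 -3.3] q [ 21.  28. -70. 104.  29.  69. -78.]
shift mm [  1.1   7.1 -74.8] rotvec [0.45 0.35 0.1 ]
```

View pics/m5.png

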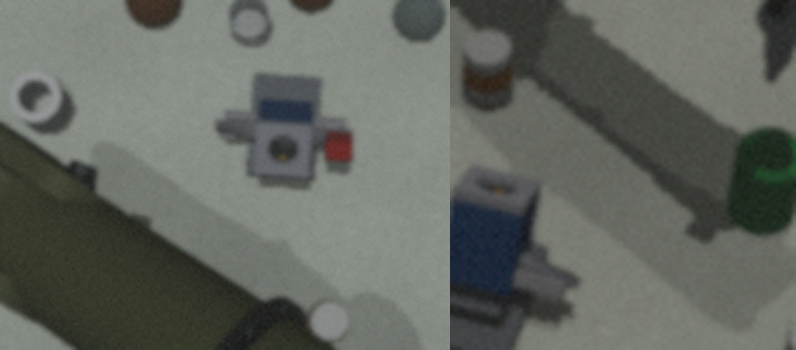

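Call:
send_rows:
  steps:
    - {"x": 0.001,"y": 0.007,"z": -0.02,"ax": 0.5,"ay": 0.3,"az": 0,"jaw": 0}
    - {"x": 0,"y": 0,"z": -0.03,"ax": 0,"ay": 0,"az": 0,"jaw": 0}
    - {"x": 0,"y": 0,"z": -0.015,"ax": 0,"ay": 0,"az": 0,"jaw": 0}
    - {"x": 0,"y": 0,"z": 0,"ax": 0,"ay": 0,"az": 0,"jaw": 0}

```text
time: 29.7
position: [457.7, 181.4, 179.4]
orientation: [179.4, 0.1, 69.4]
ft_force: [-0.1, -0.2, -2.6]
opening: 24.9
```

```bash
python3 -c "
from h import *
go((458.2,190,150),down(70))
im,P=cloud('scene',4);im2,P2=cloud('top',2)
for P in(P,P2):
  p=state()['position'];X,Y,Z=np.moveaxis(P,-1,0)
  for lo,hi in((-80,-65),(-65,-50),(-50,-35),(-35,-20),(-17,-8)):
    k=(np.hypot(X-p[0],Y-p[1])<35)&(Z>p[2]+lo)&(Z<p[2]+hi);q=P[k]-p
    if k.sum()>3:print(lo,hi,k.sum(),'mid y',((q[:,1].min()+q[:,1].max())/2).round(1),'w',np.ptp(q[:,1]).round(1),'xmax',q[:,0].max().round(1),'z',q[:,2].min().round(1))
"
```

```text
t 29.7 pos [457.7 181.4 179.4] op 24.9 F [-0.1 -0.2 -2.6] q [ 18.  32. -66. 110.  34.  61. -83.]
shift mm [  0.5   8.6 -29.4] rotvec [0.34 0.55 0.55]
-80 -65 9 mid y -3.5 w 11.0 xmax 12.5 z -76.5
-65 -50 21 mid y -1.6 w 19.1 xmax 13.5 z -64.1
-50 -35 25 mid y -2.9 w 20.5 xmax 15.0 z -48.9
-35 -20 17 mid y -2.4 w 22.6 xmax 18.3 z -35.0
-17 -8 79 mid y -2.3 w 41.6 xmax 23.4 z -16.5h.py:24: RuntimeWarning: All-NaN slice encountered
  d=np.nanmedian(ds,0);im=np.mean(ims,0).astype(np.uint8)
```

Call:
send_rows:
  steps:
    - {"x": -0.0015,"y": 0.0105,"z": 0,"ax": 0.4,"ay": 0.5,"az": 0,"jaw": 0}
    - {"x": 0,"y": 0.0012,"z": -0.008,"ax": 0,"ay": 0,"az": 0,"jaw": 0}
    - {"x": 0,"y": 0.0012,"z": -0.006,"ax": 0,"ay": 0,"az": 0,"jaw": 0}
    - {"x": 0,"y": 0,"z": 0,"ax": 0,"ay": 0,"az": 0,"jaw": 0}

```text
time: 30.5
position: [456.9, 197.4, 165.8]
orientation: [180.0, -0.3, 69.5]
ft_force: [-0.2, -0.3, -3.7]
opening: 25.3
```

```bash
python3 -c "
from h import *
go((456,192,130),down(70))"
```

```text
t 30.5 pos [456.9 197.4 165.8] op 25.3 F [-0.2 -0.3 -3.7] q [ 16.  33. -65. 110.  35.  59. -85.]
shift mm [ -0.9  -5.4 -35.8] rotvec [-0.23  0.13  0.49]
```

Call:
send_rows:
  steps:
    - {"x": -0.001,"y": -0.005,"z": 0,"ax": -0.2,"ay": 0.1,"az": 0.3,"jaw": 0}
    - {"x": 0,"y": 0,"z": 0,"ax": 0,"ay": 0,"az": 0,"jaw": 0}
    - {"x": 0,"y": 0,"z": -0.01,"ax": 0,"ay": 0,"az": 0,"jaw": 0}
    - {"x": 0,"y": 0,"z": 0,"ax": 0,"ay": 0,"az": 0,"jaw": 0}

```text
time: 31.0
position: [455.8, 191.5, 155.0]
orientation: [180.0, 0.0, 69.8]
ft_force: [-0.1, 0.3, -2.3]
opening: 24.9
```

```bash
python3 -c "
from h import *
go((456,192,130),down(70))"
```

```text
t 31.0 pos [455.8 191.5 155. ] op 24.9 F [-0.1  0.3 -2.3] q [ 16.  34. -65. 111.  36.  58. -86.]
shift mm [  0.2   0.5 -25. ] rotvec [0.02 0.02 0.2 ]
```

Call:
send_rows:
  steps:
    - {"x": 0,"y": 0,"z": -0.006,"ax": 0,"ay": 0,"az": 0,"jaw": 0}
    - {"x": 0,"y": 0,"z": -0.007,"ax": 0,"ay": 0,"az": 0,"jaw": 0}
    - {"x": 0,"y": 0,"z": -0.007,"ax": 0,"ay": 0,"az": 0,"jaw": 0}
    - {"x": 0,"y": 0,"z": 0,"ax": 0,"ay": 0,"az": 0,"jaw": 0}

```text
time: 31.5
position: [455.8, 191.5, 133.3]
orientation: [180.0, 0.0, 69.8]
ft_force: [-0.1, 0.4, -2.8]
opening: 25.0
```

```bash
python3 -c "
from h import *
go((456,192,96),down(70))"
```

```text
t 31.5 pos [455.8 191.5 133.3] op 25.0 F [-0.1  0.4 -2.8] q [ 15.  35. -63. 113.  38.  56. -88.]
shift mm [  0.2   0.5 -37.3] rotvec [ 0.02 -0.    0.2 ]
```

Call:
send_rows:
  steps:
    - {"x": 0,"y": 0,"z": -0.008,"ax": 0,"ay": 0,"az": 0,"jaw": 0}
    - {"x": 0,"y": 0,"z": -0.009,"ax": 0,"ay": 0,"az": 0,"jaw": 0}
    - {"x": 0,"y": 0,"z": -0.009,"ax": 0,"ay": 0,"az": 0,"jaw": 0}
    - {"x": 0,"y": 0,"z": -0.004,"ax": 0,"ay": 0,"az": 0,"jaw": 0}

```text
time: 32.0
position: [455.9, 191.7, 101.4]
orientation: [180.0, -0.0, 69.8]
ft_force: [0.8, 0.1, -3.5]
opening: 25.0
```

```bash
python3 -c "
from h import *
go((456,192,93),down(70))"
```

```text
t 32.0 pos [455.9 191.7 101.4] op 25.0 F [ 0.8  0.1 -3.5] q [ 13.  38. -60. 115.  42.  53. -90.]
shift mm [ 0.1  0.3 -8.4] rotvec [-0.    0.01  0.2 ]
```

Call:
send_rows:
  steps:
    - {"x": 0,"y": 0,"z": -0.004,"ax": 0,"ay": 0,"az": 0,"jaw": 0}
    - {"x": 0,"y": 0,"z": -0.002,"ax": 0,"ay": 0,"az": 0,"jaw": 0}
    - {"x": 0,"y": 0,"z": -0.001,"ax": 0,"ay": 0,"az": 0,"jaw": 0}

```text
time: 32.38
position: [455.9, 191.8, 93.8]
orientation: [180.0, -0.0, 69.8]
ft_force: [-0.6, 0.9, -2.9]
opening: 25.1
```

```bash
python3 -c "
from h import *
go((456,192,93),down(70))"
```

```text
t 32.38 pos [455.9 191.8  93.8] op 25.1 F [-0.6  0.9 -2.9] q [ 12.  38. -60. 115.  43.  52. -91.]
shift mm [ 0.1  0.2 -0.8] rotvec [-0.01  0.01  0.19]
```

Call:
send_rows:
  steps:
    - {"x": 0,"y": 0,"z": -0.0015,"ax": 0,"ay": 0,"az": 0,"jaw": 0}
    - {"x": 0,"y": 0,"z": -0.001,"ax": 0,"ay": 0,"az": 0,"jaw": 0}

```text
time: 32.62
position: [456.2, 192.1, 92.5]
orientation: [179.9, -0.0, 69.8]
ft_force: [-4.1, -3.6, 16.6]
opening: 25.0
```

```bash
python3 -c "
from h import *
go((456,192,93),down(70))"
```

```text
t 32.62 pos [456.2 192.1  92.5] op 25.0 F [-4.1 -3.6 16.6] q [ 12.  38. -60. 115.  43.  52. -91.]
shift mm [-0.2 -0.1  0.5] rotvec [0.02 0.09 0.2 ]
```

Call:
send_rows:
  steps:
    - {"x": 0,"y": 0,"z": 0,"ax": 0,"ay": 0,"az": 0,"jaw": 0.15}
    - {"x": 0,"y": 0,"z": 0,"ax": 0,"ay": 0,"az": 0,"jaw": 0.4}
    - {"x": 0,"y": 0,"z": 0,"ax": 0,"ay": 0,"az": 0,"jaw": 0.8}
    - {"x": 0,"y": 0,"z": 0.01,"ax": 0,"ay": 0,"az": 0,"jaw": 1}
    - {"x": 0,"y": 0,"z": 0.03,"ax": 0,"ay": 0,"az": 0,"jaw": 1}
    - {"x": 0,"y": 0,"z": 0.045,"ax": 0,"ay": 0,"az": 0,"jaw": 1}
    - {"x": 0,"y": 0,"z": 0.045,"ax": 0,"ay": 0,"az": 0,"jaw": 1}
    - {"x": -0.02,"y": 0.04,"z": 0.01,"ax": 0,"ay": 0,"az": 0,"jaw": 1}
    - {"x": -0.02,"y": 0.05,"z": 0,"ax": 0,"ay": 0,"az": 0,"jaw": 1}
    - {"x": -0.02,"y": 0.05,"z": 0,"ax": 0,"ay": 0,"az": 0,"jaw": 1}

```text
time: 33.88
position: [397.7, 332.5, 241.6]
orientation: [179.8, -0.2, 69.2]
ft_force: [-0.1, 0.2, 0.0]
opening: 85.3
```

```bash
python3 - <<'E'
from h import *
import warnings;warnings.simplefilter("ignore")
for n in("scene","top"):
    im,P=cloud(n,3);X,Y,Z=np.moveaxis(P,-1,0)
    k=(np.hypot(X-458,Y-190)<25)&(Z>105)&(Z<150);print(n,k.sum(),P[k].mean(0).round(1),np.percentile(P[k][:,2],[50,95]).round(1))
    cv2.imwrite(f"pics/e_{n}.png",im)
a=cv2.imread("pics/e_top.png");b=cv2.imread("pics/e_scene.png")
cv2.imwrite("pics/m6.png",np.hstack([cv2.resize(a[90:290,90:400],(460,297)),cv2.resize(b[120:290,120:350],(340,251+46))]))
E
```

```text
scene 111 [461.4 190.3 120.2] [122.7 126.3]
top 106 [455.8 188.5 125.2] [126. 129.]
```

View pics/m6.png

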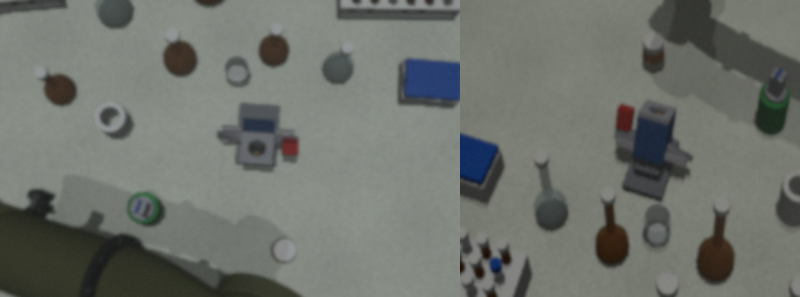

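```bash
python3 -c "
from plant import *
print(finish_job())"
```

```text
the job is handed in; nothing more can be done
None
```

The job is done and handed in at about 34 s of the 72 s allowed. The arbor stands in the green stand, the drift is still in the cross slot, and the robot touches nothing. `finish_job()` returned no verdict.

- **Fit:** I lifted the arbor from the white stand and put it in the leaning socket. I did not twist it, because the tang found the drive slot in line with the socket's x axis. It went home over the sprung pads at about 10–13 N, and the collar stopped hard on the face. The camera showed it flush after I let go.
- **Hard push:** The wrist force peaked at about 95 N (limit 120 N) when the collar met the face. I backed off at once and re-seated it at about 26 N before releasing.
- **Drift:** I drove it through from the right side at about 7 N along the slot. With nothing else holding the arbor, its head stood about 9 mm higher in both depth views. I did not measure the collar gap directly. The arbor also leaned about 5° and turned about 20° on the drift, and I matched the grasp to that.
- **Green stand:** I lowered it until it rested on its collar at 16.6 N, then released it. The head top reads 122.7 mm in the scene camera and 126 mm in the top camera. The same two cameras read 122.7 and 125.3 mm in the white stand at the start, so it is fully down.
- **Bystanders:** The flasks, jar, beaker and tip box look undisturbed in the last pictures, by eye only.

The two cameras disagreed by 1–3 mm in height throughout, and the camera and tool frames by about 1 mm sideways. That was within the clearances.

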